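# Scan and pack the paint samples

### The job

Book out the paint sample jars: with the hand scanner, read the label of every jar on the bench, one after another from the tallest jar to the shortest, each time holding the lens steady for two full seconds squarely in front of the middle of the label, about 7 cm away. Then lay the scanner back in its cradle, stand all the jars upright in the carrying case and gently lower the lid until it is fully shut. Leave the other things on the bench where they are.

Things in the scene. Friction and masses are not known exactly. Their poses are not given: they have to be found in the camera images.
- jar1: The tallest and widest of four possible sample jars (some are absent from run to run): white round jar with grey screw lid, 62 mm diameter (the lid part; the body below it is 3 mm less), 104 mm tall, closed, rigid, part-filled (bottom-heavy), standing upright. Origin at the centre of its underside, z up; its own +x axis points out through the middle of the paper label.
- jar1_label (a point): Middle of the paper label (bar pattern, 26 mm high) on the side of jar1, 76 mm above its underside, 31 mm from its axis on its +x side. Same axes as the jar: x points straight out of the label.
- jar2: The second tallest of four possible sample jars (some are absent from run to run): white round jar with grey screw lid, 56 mm diameter (the lid part; the body below it is 3 mm less), 92 mm tall, closed, rigid, part-filled (bottom-heavy), standing upright. Origin at the centre of its underside, z up; its own +x axis points out through the middle of the paper label.
- jar2_label (a point): Middle of the paper label (bar pattern, 26 mm high) on the side of jar2, 64 mm above its underside, 28 mm from its axis on its +x side. Same axes as the jar: x points straight out of the label.
- jar3: The third tallest of four possible sample jars (some are absent from run to run): white round jar with grey screw lid, 50 mm diameter (the lid part; the body below it is 3 mm less), 80 mm tall, closed, rigid, part-filled (bottom-heavy), standing upright. Origin at the centre of its underside, z up; its own +x axis points out through the middle of the paper label.
- jar3_label (a point): Middle of the paper label (bar pattern, 26 mm high) on the side of jar3, 52 mm above its underside, 25 mm from its axis on its +x side. Same axes as the jar: x points straight out of the label.
- jar4: The shortest and narrowest of four possible sample jars (some are absent from run to run): white round jar with grey screw lid, 44 mm diameter (the lid part; the body below it is 3 mm less), 68 mm tall, closed, rigid, part-filled (bottom-heavy), standing upright. Origin at the centre of its underside, z up; its own +x axis points out through the middle of the paper label.
- jar4_label (a point): Middle of the paper label (bar pattern, 26 mm high) on the side of jar4, 40 mm above its underside, 22 mm from its axis on its +x side. Same axes as the jar: x points straight out of the label.
- scanner: Hand scanner: black bar-shaped body 130 mm long, 40 mm wide, 40 mm tall, square in section, 0.2 kg, with a grey nose; starts lying flat in its cradle. Origin at the centre of its underside, z up; x runs along its length and the nose with the lens is at the -x end, so it looks along its own -x. It can be gripped across its 40 mm width at mid-length.
- scanner_lens (a point): Middle of the scanner's lens window, 65 mm from the scanner's origin along its -x, 20 mm above its underside; the line of sight leaves it along the scanner's -x.
- cradle: Fixed scanner cradle: dark plate 110 x 90 mm, 6 mm thick, with four rubber stops 18 mm above the bench, centred 45 mm either side of its middle in x, 30 mm in y (each 16 x 10 mm). The scanner lies lengthwise (along x) on the plate, middle over middle, in the 50 mm gap between the stops; mid-length its sides are open for fingers. Origin: centre of the underside, on the bench.
- case: Fixed aluminium carrying case, its base an open box 200 mm (x) by 220 mm (y), 60 mm high, walls and floor 5 mm thick. Origin at the centre of its underside; z up; lid hinged on its +x rim.
- case_in (a point): Centre of the inner floor of the case, 5 mm above the bench (room inside 190 x 210 mm); same axes as the case.
- lid (a joint): Angle of the case lid in rad: 0 closed, about 1.5 upright (as at the start), 1.9 its stop. The lid is a 211 x 220 x 60 mm shell, 5 mm walls, open side down when closed, overhanging the base's front by 11 mm; the shut case is 110 mm high inside. Its hinge is stiff (0.8 N m): it stays where it is left; about 5 N at the handle moves it.
- lid_handle (a point): Middle of the lid's round bar handle (100 mm long, parallel to the hinge), 35 mm off the lid's front wall and 246 mm from the hinge along the lid (30 mm above its rim); it points up when the lid is open, and to the case's -x when shut, then 90 mm above the bench. It can be pinched from above all the way.
- lid_hinge (a point): Middle of the lid's hinge line, on the +x rim of the case base, 60 mm above the bench; the hinge axis is along the case's y.
- squeeze_white: Bystander, not part of the job: white squeeze bottle with pointed nozzle, 64 mm diameter, 213 mm tall. Origin at the middle of its underside.
- squeeze_red: Bystander, not part of the job: red squeeze bottle with pointed nozzle, 64 mm diameter, 213 mm tall. Origin at the middle of its underside.
- squeeze_yellow: Bystander, not part of the job: yellow squeeze bottle with pointed nozzle, 64 mm diameter, 193 mm tall. Origin at the middle of its underside.
- tub: Bystander, not part of the job: grey open mixing tub, 90 mm diameter, 85 mm tall. Origin at the middle of its underside.
- knife: Bystander, not part of the job: palette knife lying flat, 200 mm long, 26 mm wide, 12 mm high. Origin at the middle of its underside.
- tin_lid: Bystander, not part of the job: flat round tin lid lying on the bench, 84 mm diameter, 8 mm high. Origin at the middle of its underside.
- brush: Bystander, not part of the job: paint brush lying on the bench, 190 mm long. Origin at the middle of its underside.
Things that resemble listed ones, but are neither listed nor needed, are in the scene too. Leave any turquoise or yellow look-alike of the jar1 alone. What is shaped like the jar2 but orange is not meant.

How it is judged:
By the outcome, as a careful person would: the job done as asked, in the order asked, and still so for the second after the job is handed in, with the robot touching nothing.
Of jar1, jar2, jar3, jar4 only 2 to 4 are there at a start; the rules pass over those that are not, and their reading is None.
At some moment in a run one of jar1, jar2, jar3, jar4 may be knocked a few centimetres aside while the robot is not near it.
It also fails if it takes over 210 s, if anything falls off the work surface, if the arm or the gripper's body presses on something with over 40 N, if the wrist force passes 120 N, or if a joint passes its speed limit or range.

### The arm

A 6-joint arm with a two-finger parallel gripper is mounted at the origin on the work surface. World frame = base frame: x ahead of the robot, y to its left, z up, the work surface at z = 0. Lengths are in m, angles in rad, forces in N, time in s.
With the tool pointing down it reaches from about 0.35 to 0.95 m from the base axis. Payload 17.4 kg.
Tool frame: the origin (TCP) lies midway between the tips of the shut fingers; the grasp point (between the pads) lies 19 mm behind it; z points along the fingers, y is the line along which they close (so a half turn about z gives the same grasp; the last joint's range is limited). The gripper opens to 93 mm and grips with 3 to 60 N. Pads are 15 mm wide; open, the fingers measure 128 mm over their backs; the gripper's body (75 mm by 188 mm) begins 65 mm behind the grasp point.
Start: joints at [1.1, 0.116, 1.442, -0, 1.584, -0.038], TCP at [0.283, 0.613, 0.187] pointing down, gripper open.
Joint ranges: [-2.83, 2.83], [-0.83, 2.19], [0.07, 2.5], [-1.14, 4.28], [0.01, 3], [-2.97, 2.97]. Speed limits (rad/s): [1.89, 1.89, 2.22, 3.14, 3.14, 3.14].

### API

Orientations are given as [roll, pitch, yaw] about the fixed x, y, z axes, in that order (R = Rz(yaw) Ry(pitch) Rx(roll)).
In Python, from rig import ctrl gives the robot as it stands.
- The arm moves only by the tool move_arm, never from a script. Its argument "series" is a list of rows, each an object with "rotation": the turn, a rotation vector about the tool's x, y, z in units of 2 pi rad (1.0 is 2 pi rad), a list of three; "xyz": the shift along the tool's x, y, z in units of 0.2 m (1.0 is 0.2 m), a list of three; "fingers": the closure, from 0 (fully open) to 1 (shut). In form: [{"rotation": [ax, ay, az], "xyz": [tx, ty, tz], "fingers": fingers}, ...]. A call has 1 to 12 rows; each row is the pose to reach, as a shift and turn from the pose commanded when the call began, along the tool's axes at that moment, turning the shorter way round; what a row does not reach only later rows make up. A row lasts 1/10 s, in which the tool goes at most 50 mm and 8.59 degrees, less where a joint would pass 70% of its speed; a pose out of reach is approached as far as the arm can. A call with a number of a shift or a turn outside -1 to 1 is refused whole. A call with a gripper value outside its range is refused whole. The fingers move at their own pace and stop on an object; "force" is the grip in N (left out, the last holds). Time passes only in rows, so rows that repeat a pose let the fingers close. It gives the time, the measured TCP pose, the force, the opening and the grip force at its end, in the units of the state.
- ctrl.get_state(): the state, without advancing time (a new reading comes with each control period).
- ctrl.get_image(name): name is "side" or "top" or "wrist"; returns a dict with "frame" (400x640x3 uint8, red, green, blue), "fx", "fy", "cx", "cy" (pixels), "cam_to_world" (4x4, takes a point from camera to world coordinates); the wrist camera has in their place "hand_eye" (4x4, takes a point from camera to tool coordinates, whose origin is the TCP and whose axes are the flange's). Camera axes: x right, y down, z forward; pixel columns grow to the right and rows downward; lengths in m; the calibration is good to about 2 mm. A picture is of the moment at which its call begins: read the wrist's pose just before it. There is no depth.
- ctrl.finish_job(): hands the job in; it is judged then, once.
Trained networks look in a picture, given as the dict that the camera call returned (one of the last four; its "shot" number tells which), for a name from the list of things; names that differ only in an ending like _2 or _b are one class to them, and where a whole thing is asked for, a point or a joint stands for the part that bears it (a point fixed in the world has none). Each returns a list of dicts, best first, with "p" (0 to 1); they miss things now and then, are a little off and sometimes report something else, mostly with a low value. They report only what shows in the picture. A call takes as long as a camera call. They do not tell look-alikes from the thing itself.
- ctrl.spot_in(label, picture): "uv" ([column, row] in pixels, amid what is visible of it).
- ctrl.place_of(label, picture): "uv" ([column, row] in pixels: a listed point, or the origin of a listed thing).
The state is a dict: "time_s": time; "joint_positions": joint angles; "qd": joint speeds; "joint_efforts": joint torques, N m; "position": TCP position; "ee_rot": TCP orientation; "ft_force": force on the tool from outside, world axes, zero at the start; "wrist_torque": the same for the moment, N m; "grip_width": finger opening in m; "grip_force": force on a finger pad.
Only numpy, scipy, OpenCV 4.12 (cv2) and the standard library are available. Lean on these libraries where they do the work, as an engineer would, in place of code of your own. Each camera call takes 0.05 s, during which the arm holds its last target. There are 200 camera calls.

## Working session

There is one attempt and no reset: what is moved stays moved. The work goes in short steps, Python scripts to look and compute and a tool call to move; the robot and the scene stay as the last step left them, time stands still between calls to the robot, and variables do not carry over. Pictures are saved under pics/ and viewed, at most 14 in all, crops included, and the job is handed in when it is done.

Besides the shell and the picture viewer there is one more tool, called after "Call:" as a command line: name --argument value ..., lists and objects as JSON in quotes. move_arm: Moves the arm, as the interface text tells. Shifts and turns lie within -1 to 1; 1 stands for 0.2 m of shift or 2 pi rad of turn. Its arguments: {"type":"object","properties":{"series":{"type":"array"},"force":{"type":"number"}},"required":["series"]}

```bash
ls; mkdir -p pics
cat > look.py <<'E'
from rig import ctrl
import cv2, numpy as np
def save(im,n): cv2.imwrite(f'pics/{n}.png',im['frame'][:,:,::-1])
def ray(im,uv,z,T=None):
    T=np.array(im['cam_to_world']) if T is None else T
    d=T[:3,:3]@np.array([(uv[0]-im['cx'])/im['fx'],(uv[1]-im['cy'])/im['fy'],1]); o=T[:3,3]
    return o+d*(z-o[2])/d[2]
E
python3 - <<'E'
from look import *
s=ctrl.get_state(); print({k:np.round(v,3) for k,v in s.items()})
for n in ['top','side']:
    im=ctrl.get_image(n); save(im,n+'0'); T=np.array(im['cam_to_world']); print(n,T.round(3),im['fx'],im['cx'])
    for l,z in [('jar1',0),('jar2',0),('jar3',0),('jar4',0),('jar1_label',.076),('jar2_label',.064),('jar3_label',.052),('jar4_label',.04),('scanner',.006),('scanner_lens',.026),('cradle',0),('case',0),('case_in',.005),('lid_hinge',.06),('lid_handle',.306)]:
        for r in ctrl.place_of(l,im)[:5]:
            if r['p']>.15: print(n,l,round(r['p'],2),np.round(r['uv']),ray(im,r['uv'],z).round(3))
E
```

```text
pics
{'time_s': np.float64(0.0), 'joint_positions': array([ 1.1  ,  0.116,  1.442,  0.   ,  1.584, -0.038]), 'qd': array([ 0.001,  0.   ,  0.002, -0.   , -0.   ,  0.001]), 'joint_efforts': array([-0.0000e+00, -7.2125e+01, -6.2262e+01,  7.8000e-02,  2.4000e-02,
       -0.0000e+00]), 'position': array([0.283, 0.613, 0.186]), 'ee_rot': array([-3.14 , -0.   ,  2.709]), 'ft_force': array([ 0.826, -0.519,  1.049]), 'wrist_torque': array([-0.03 , -0.074,  0.014]), 'grip_force': np.float64(0.0), 'grip_width': np.float64(0.093)}
top [[ 9.000e-03 -9.910e-01  1.330e-01  3.890e-01]
 [-1.000e+00 -9.000e-03 -1.000e-03 -4.000e-02]
 [ 2.000e-03 -1.330e-01 -9.910e-01  1.219e+00]
 [ 0.000e+00  0.000e+00  0.000e+00  1.000e+00]] 480.0732071425035 320.8228883413283
top jar1 0.97 [408. 226.] [ 0.508 -0.266  0.   ]
top jar1 0.93 [253. 219.] [0.522 0.132 0.   ]
top jar1 0.82 [327. 244.] [ 0.461 -0.059  0.   ]
top jar1 0.78 [286. 249.] [0.447 0.046 0.   ]
top jar1 0.57 [366. 252.] [ 0.442 -0.157  0.   ]
top jar2 0.97 [408. 226.] [ 0.508 -0.266  0.   ]
top jar2 0.93 [253. 219.] [0.522 0.132 0.   ]
top jar2 0.
[... 2775 characters left out ...]
[283. 176.] [0.542 0.165 0.064]
side scanner 0.84 [441. 293.] [ 0.525 -0.428  0.006]
side scanner 0.38 [329. 194.] [0.634 0.051 0.006]
side scanner_lens 0.82 [422. 299.] [ 0.461 -0.413  0.026]
side scanner_lens 0.17 [261. 155.] [0.617 0.373 0.026]
side cradle 0.62 [439. 292.] [ 0.528 -0.42   0.   ]
side case 0.65 [414. 205.] [ 0.784 -0.175  0.   ]
side case 0.59 [243. 179.] [0.501 0.327 0.   ]
side case 0.28 [294. 202.] [0.532 0.106 0.   ]
side case_in 0.77 [244. 183.] [0.483 0.301 0.005]
side case_in 0.36 [260. 155.] [0.637 0.407 0.005]
side lid_hinge 0.76 [259. 155.] [0.581 0.332 0.06 ]
side lid_hinge 0.37 [244. 177.] [0.458 0.253 0.06 ]
side lid_handle 0.67 [261.  83.] [0.613 0.325 0.306]
```

View pics/top0.png

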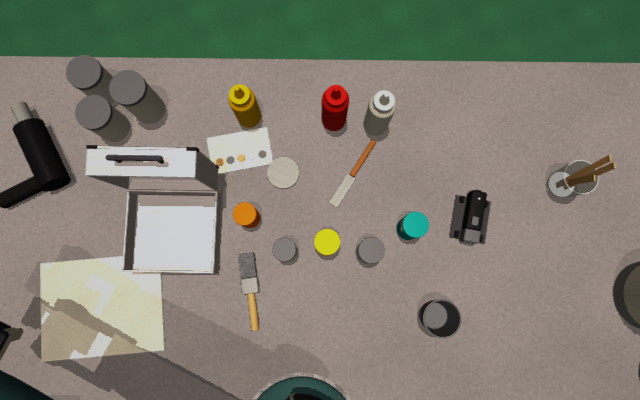

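View pics/side0.png

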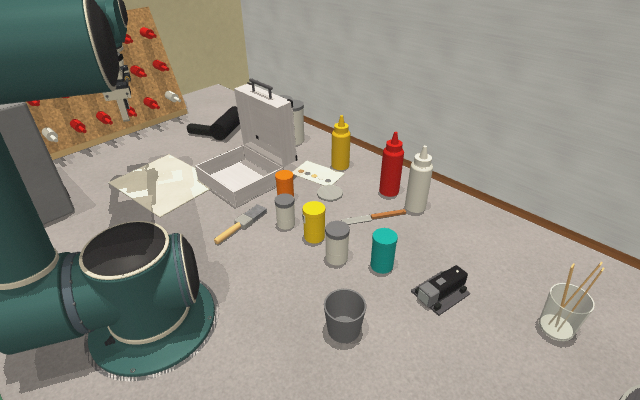

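The top picture shows two white jars, at (285,250) and (370,250). The orange, yellow and turquoise ones are look-alikes. The scanner is at (470,217) and the open case at (172,232). Next I'll zoom in on the jars to get their sizes and label directions.

Run:
```python
import cv2,numpy as np
t=cv2.imread('pics/top0.png'); s=cv2.imread('pics/side0.png')
f=lambda i,x,y,w,h:cv2.resize(i[y:y+h,x:x+w],(400,300),interpolation=cv2.INTER_CUBIC)
cv2.imwrite('pics/c1.png',np.vstack([np.hstack([f(t,255,215,80,60),f(t,340,215,80,60)]),np.hstack([f(s,255,185,80,60),f(s,305,212,80,60)])]))
cv2.imwrite('pics/c2.png',np.vstack([np.hstack([f(t,400,285,80,60),f(t,430,180,80,60)]),np.hstack([f(s,220,60,100,75),f(t,60,50,120,90)])]))
```

```text
(no output)
```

View pics/c1.png

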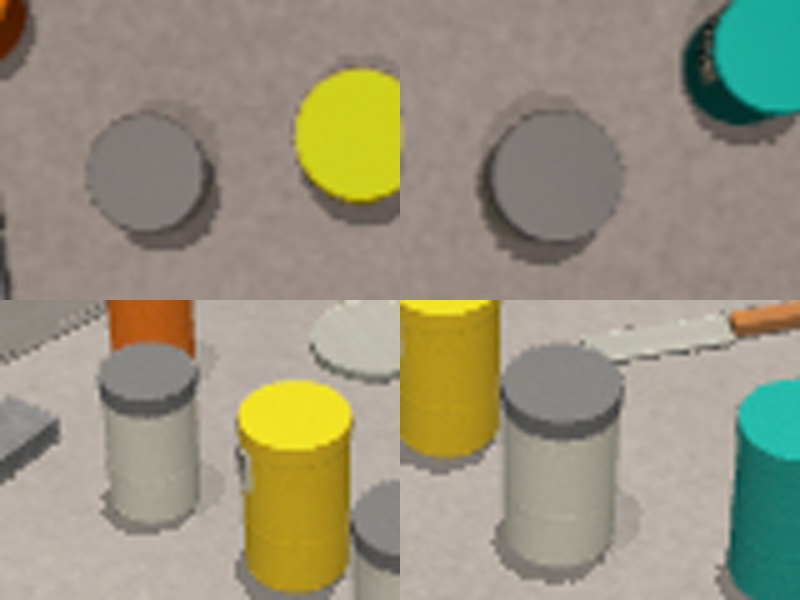

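View pics/c2.png

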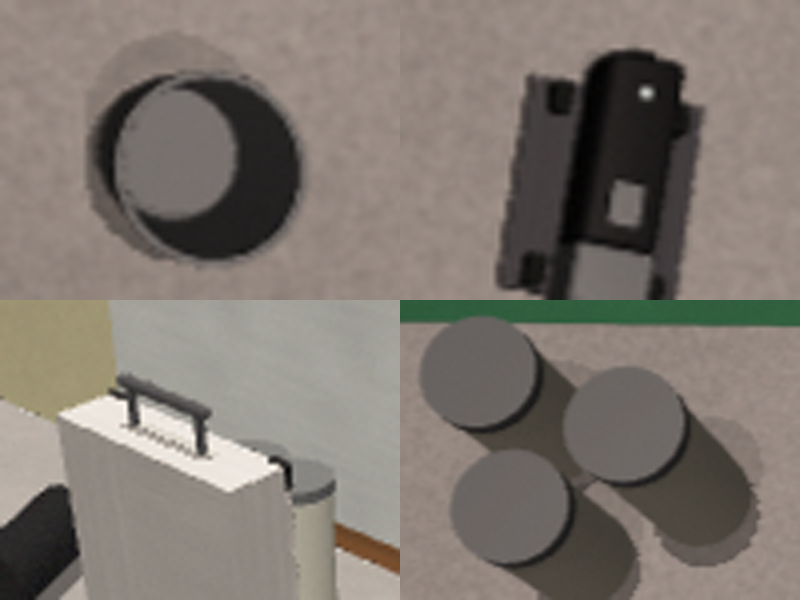

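The crops show lids of about 23.6 px (left) and 26 px (right), the right one matching the yellow jar1 look-alike. So left is jar2 and right is jar1, with both labels facing away from the cameras. I'll move over the far side to see the labels with the wrist camera.

```bash
cat >> look.py <<'E'
from scipy.spatial.transform import Rotation as Ro
def RE(e): return Ro.from_euler('xyz',e)
def mv(p,e,start=None):
    if start is None:
        s=ctrl.get_state(); start=(np.array(s['position']),RE(s['ee_rot']))
    p0,r0=start
    d=r0.inv().apply(np.array(p)-p0)/.2; w=(r0.inv()*RE(e)).as_rotvec()/(2*np.pi)
    print('xyz',d.round(4).tolist(),'rot',w.round(5).tolist())
    return np.array(p),RE(e)
def wrist():
    s=ctrl.get_state(); im=ctrl.get_image('wrist'); T=np.eye(4); T[:3,:3]=RE(s['ee_rot']).as_matrix(); T[:3,3]=s['position']
    return im, T@np.array(im['hand_eye'])
E
python3 - <<'E'
from look import *
im,T=wrist(); print(np.array(im['hand_eye']).round(3),im['fx'],im['cx'],im['cy'])
n=mv([.40,.45,.36],[np.pi,0,1.6])
n=mv([.55,.26,.38],[np.pi,0,.7],n); n=mv([.66,.08,.36],[np.pi,0,0],n); n=mv([.68,-.08,.30],[np.pi,0,0],n)
E
```

```text
[[-0.002 -0.962 -0.274  0.077]
 [ 1.    -0.002 -0.    -0.001]
 [-0.    -0.274  0.962 -0.198]
 [ 0.     0.     0.     1.   ]] 318.2225053689327 314.9275124697404 200.1787915913321
xyz [-0.8719, -0.4937, -0.8668] rot [-0.0, -0.0, 0.17648]
xyz [-0.9715, 0.7219, -0.1] rot [-0.0, -0.0, 0.14324]
xyz [-0.1591, 1.0427, 0.1] rot [0.0, -0.0, 0.11141]
xyz [0.1, 0.8, 0.3] rot [0.0, 0.0, 0.0]
```

Call:
move_arm --series '[{"rotation":[0,0,0.1765],"xyz":[-0.872,-0.494,-0.867],"fingers":0},{"rotation":[0,0,0.1765],"xyz":[-0.872,-0.494,-0.867],"fingers":0},{"rotation":[0,0,0.1765],"xyz":[-0.872,-0.494,-0.867],"fingers":0},{"rotation":[0,0,0.1765],"xyz":[-0.872,-0.494,-0.867],"fingers":0},{"rotation":[0,0,0.1765],"xyz":[-0.872,-0.494,-0.867],"fingers":0},{"rotation":[0,0,0.1765],"xyz":[-0.872,-0.494,-0.867],"fingers":0},{"rotation":[0,0,0.1765],"xyz":[-0.872,-0.494,-0.867],"fingers":0},{"rotation":[0,0,0.1765],"xyz":[-0.872,-0.494,-0.867],"fingers":0},{"rotation":[0,0,0.1765],"xyz":[-0.872,-0.494,-0.867],"fingers":0}]'

```text
time_s: 2.55
position: [0.4001, 0.4498, 0.3602]
ee_rot: [3.141, -0.0, 1.599]
ft_force: [-0.7, 0.4, -1.1]
grip_width: 0.0932
grip_force: 0.0
```

Call:
move_arm --series '[{"rotation":[0,0,0.143],"xyz":[-0.97,0.72,-0.1],"fingers":0},{"rotation":[0,0,0.143],"xyz":[-0.97,0.72,-0.1],"fingers":0},{"rotation":[0,0,0.143],"xyz":[-0.97,0.72,-0.1],"fingers":0},{"rotation":[0,0,0.143],"xyz":[-0.97,0.72,-0.1],"fingers":0},{"rotation":[0,0,0.143],"xyz":[-0.97,0.72,-0.1],"fingers":0},{"rotation":[0,0,0.143],"xyz":[-0.97,0.72,-0.1],"fingers":0},{"rotation":[0,0,0.143],"xyz":[-0.97,0.72,-0.1],"fingers":0},{"rotation":[0,0,0.143],"xyz":[-0.97,0.72,-0.1],"fingers":0}]'

```text
time_s: 3.35
position: [0.5493, 0.2606, 0.38]
ee_rot: [-3.141, 0.0, 0.708]
ft_force: [0.6, 0.3, -0.3]
grip_width: 0.0932
grip_force: 0.0
```

Call:
move_arm --series '[{"rotation":[0,0,0.1114],"xyz":[-0.16,1.0,0.1],"fingers":0},{"rotation":[0,0,0.1114],"xyz":[-0.16,1.0,0.1],"fingers":0},{"rotation":[0,0,0.1114],"xyz":[-0.16,1.0,0.1],"fingers":0},{"rotation":[0,0,0.1114],"xyz":[-0.16,1.0,0.1],"fingers":0},{"rotation":[0,0,0.1114],"xyz":[-0.16,1.0,0.1],"fingers":0},{"rotation":[0,0,0.1114],"xyz":[-0.16,1.0,0.1],"fingers":0},{"rotation":[0,0,0.1114],"xyz":[-0.16,1.0,0.1],"fingers":0}]'

```text
time_s: 4.05
position: [0.6538, 0.088, 0.3603]
ee_rot: [-3.141, -0.0, 0.009]
ft_force: [0.6, 0.5, 0.1]
grip_width: 0.0931
grip_force: 0.0
```

Run:
```python
from look import *
s=ctrl.get_state(); print(s['position'],s['ee_rot'],s['time_s'])
mv([.64,-.05,.24],[np.pi,0,0])
```

```text
[0.65376975 0.08795158 0.3603334 ] [-3.14136214e+00 -2.69272154e-04  8.62062708e-03] 4.05
xyz [-0.075, 0.6893, 0.6015] rot [-4e-05, -4e-05, 0.00137]
```

Call:
move_arm --series '[{"rotation":[0,0,0.001],"xyz":[-0.075,0.69,0.6],"fingers":0},{"rotation":[0,0,0.001],"xyz":[-0.075,0.69,0.6],"fingers":0},{"rotation":[0,0,0.001],"xyz":[-0.075,0.69,0.6],"fingers":0},{"rotation":[0,0,0.001],"xyz":[-0.075,0.69,0.6],"fingers":0},{"rotation":[0,0,0.001],"xyz":[-0.075,0.69,0.6],"fingers":0},{"rotation":[0,0,0.001],"xyz":[-0.075,0.69,0.6],"fingers":0}]'

```text
time_s: 4.65
position: [0.6392, -0.0501, 0.2407]
ee_rot: [-3.141, -0.001, -0.001]
ft_force: [0.3, 0.2, 1.2]
grip_width: 0.0929
grip_force: 0.0
```

Run:
```python
from look import *
im,T=wrist(); save(im,'w1'); print(T[:3,3])
for l,z in [('jar1',0),('jar1_label',.076),('jar2_label',.064),('jar3_label',.052),('jar4_label',.04),('scanner',.006),('scanner_lens',.026),('cradle',0)]:
    for r in ctrl.place_of(l,im)[:5]:
        if r['p']>.15: print(l,round(r['p'],2),np.round(r['uv']),ray(im,r['uv'],z,T).round(3))
```

```text
[ 0.7142532  -0.05042306  0.43906652]
jar1 0.85 [252. 294.] [0.437 0.048 0.   ]
jar1 0.81 [384. 290.] [ 0.442 -0.157  0.   ]
jar1 0.71 [319. 279.] [ 0.463 -0.056  0.   ]
jar1 0.62 [188. 244.] [0.522 0.139 0.   ]
jar1 0.55 [457. 256.] [ 0.501 -0.264  0.   ]
jar1_label 0.86 [301. 323.] [ 0.441 -0.031  0.076]
jar1_label 0.8 [457. 275.] [ 0.512 -0.23   0.076]
jar1_label 0.74 [399. 305.] [ 0.468 -0.16   0.076]
jar2_label 0.96 [243. 304.] [0.462 0.047 0.064]
jar2_label 0.85 [151. 252.] [0.539 0.161 0.064]
jar3_label 0.6 [239. 164.] [0.65  0.043 0.052]
scanner 0.79 [570. 242.] [ 0.525 -0.424  0.006]
scanner 0.16 [567. 238.] [ 0.532 -0.419  0.006]
cradle 0.65 [568. 237.] [ 0.531 -0.425  0.   ]
```

View pics/w1.png

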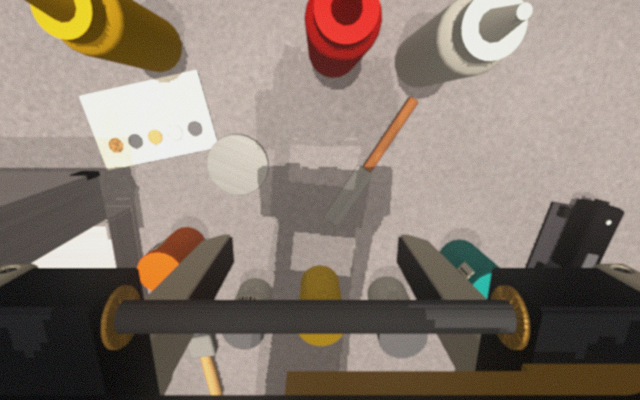

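The labels are dim and partly behind the gripper bar: jar2 is near (250,310) and jar1 near (395,310). I'll tilt the tool to get a clear view.

Run:
```python
from look import *
mv([.60,-.06,.24],[np.pi,.6,0])
```

```text
xyz [-0.1972, 0.0463, 0.0014] rot [-0.00019, -0.09554, -0.00065]
```

Call:
move_arm --series '[{"rotation":[0,-0.0955,0],"xyz":[-0.2,0.05,0],"fingers":0},{"rotation":[0,-0.0955,0],"xyz":[-0.2,0.05,0],"fingers":0},{"rotation":[0,-0.0955,0],"xyz":[-0.2,0.05,0],"fingers":0},{"rotation":[0,-0.0955,0],"xyz":[-0.2,0.05,0],"fingers":0},{"rotation":[0,-0.0955,0],"xyz":[-0.2,0.05,0],"fingers":0},{"rotation":[0,-0.0955,0],"xyz":[-0.2,0.05,0],"fingers":0}]'

```text
time_s: 5.7
position: [0.5999, -0.061, 0.2386]
ee_rot: [-3.141, 0.6, -0.004]
ft_force: [0.2, -0.0, 0.0]
grip_width: 0.0929
grip_force: 0.0
```

Run:
```python
from look import *
im,T=wrist(); print(T[:3,3])
c=im['frame'][80:280,160:480,::-1]
cv2.imwrite('pics/w2.png',cv2.resize(np.clip(c*1.4,0,255).astype('uint8'),(800,500),interpolation=cv2.INTER_CUBIC))
cv2.imwrite('w2raw.png',im['frame'][:,:,::-1])
for l,z in [('jar1',0),('jar1_label',.076),('jar2_label',.064),('scanner',.006),('scanner_lens',.026),('cradle',0)]:
    for r in ctrl.place_of(l,im)[:5]:
        if r['p']>.15: print(l,round(r['p'],2),np.round(r['uv']),ray(im,r['uv'],z,T).round(3))
```

```text
[ 0.77358617 -0.06204724  0.35918614]
jar1 0.91 [460. 126.] [ 0.499 -0.261 -0.   ]
jar1 0.72 [380. 158.] [ 0.44  -0.159  0.   ]
jar1 0.68 [394. 180.] [ 0.391 -0.189  0.   ]
jar1 0.64 [245. 161.] [0.436 0.048 0.   ]
jar1_label 0.9 [455. 162.] [ 0.504 -0.231  0.076]
jar1_label 0.76 [295. 197.] [ 0.439 -0.033  0.076]
jar1_label 0.72 [393. 181.] [ 0.47  -0.161  0.076]
jar2_label 0.9 [236. 179.] [0.464 0.047 0.064]
jar2_label 0.68 [125. 133.] [0.541 0.16  0.064]
scanner 0.88 [597. 112.] [ 0.526 -0.428  0.006]
scanner_lens 0.72 [562. 156.] [ 0.467 -0.407  0.026]
cradle 0.89 [592. 107.] [ 0.529 -0.423  0.   ]
```

View pics/w2.png

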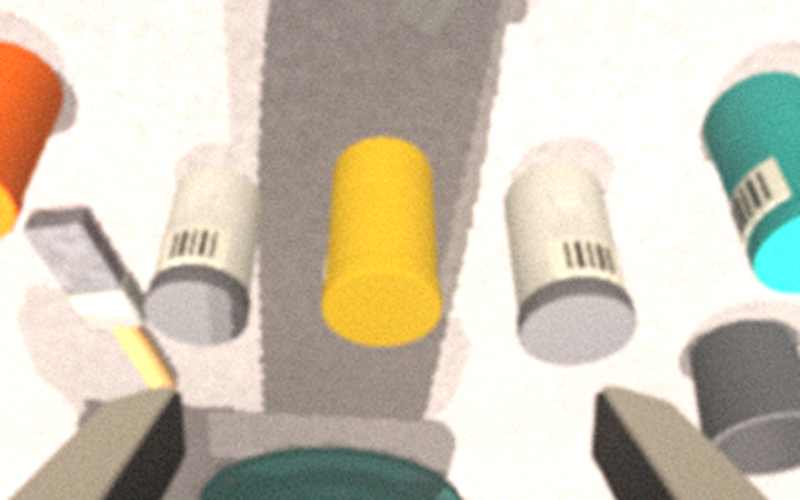

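Clear view now: the bars are centred at about (237,177) on jar2 and (396,183) on jar1, in full-image pixels. I'll compute the centres from the lid tops and the label yaws from these.

Run:
```python
from look import *
im=ctrl.get_image('top'); w,T=wrist()
s=ctrl.get_image('side')
for nm,uvt,uvw,h,r,zl in [('jar2',(284.4,249.4),(237,177),.092,.028,.064),('jar1',(371.4,250),(396,183),.104,.031,.076)]:
    c=ray(im,uvt,h); a=ray(w,uvw,zl,T); 
    print(nm,'c',c.round(4),'lab',a.round(4),'r',np.hypot(*(a-c)[:2]).round(4),'yaw',np.arctan2(*(a-c)[1::-1]).round(3))
# side lid tops by crop: jar2 (148,367-300)/5, jar1
for nm,uv,h in [('jar2',(255+148/5,185+70/5),.092),('jar1',(305+162/5,212+82/5),.104)]:
    print('side',nm,ray(s,uv,h).round(4))
# scanner/cradle
T2=np.array(im['cam_to_world'])
for l,z in [('scanner',.006),('scanner_lens',.026),('cradle',0)]:
  for q in (im,s):
    r=ctrl.place_of(l,q)[0]; print(l,r['p'],ray(q,r['uv'],z).round(4))
# scanner outline from top: dark pixels
f=im['frame'][170:265,440:505].astype(int)
cv2.imwrite('pics/sc.png',cv2.resize(im['frame'][170:265,440:505,::-1],(520,760)[::1],interpolation=cv2.INTER_CUBIC)[:600])
```

```text
jar2 c [0.4415 0.0429 0.092 ] lab [0.4639 0.0449 0.064 ] r 0.0225 yaw 0.088
jar1 c [ 0.4415 -0.1595  0.104 ] lab [ 0.4636 -0.167   0.076 ] r 0.0234 yaw -0.328
side jar2 [0.4422 0.0398 0.092 ]
side jar1 [ 0.4413 -0.1626  0.104 ]
scanner 0.6 [ 0.5316 -0.4226  0.006 ]
scanner 0.73 [0.4903 0.3283 0.006 ]
scanner_lens 0.85 [ 0.4716 -0.402   0.026 ]
scanner_lens 0.68 [ 0.466 -0.414  0.026]
cradle 0.9 [ 0.5211 -0.4098  0.    ]
cradle 0.79 [ 0.5241 -0.4288  0.    ]
```

View pics/sc.png

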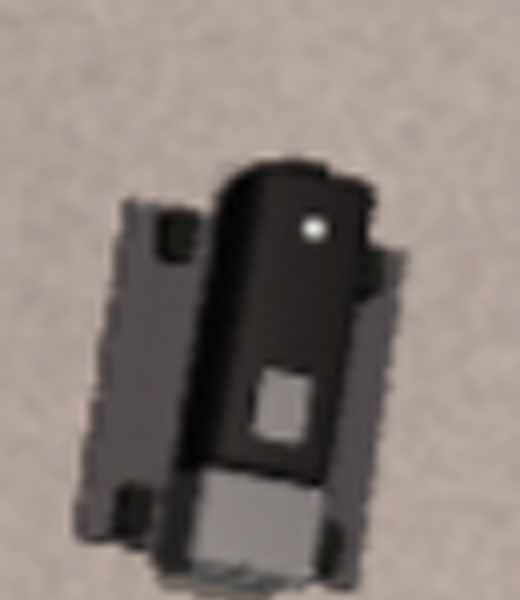

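Run:
```python
from look import *
w,T=wrist(); im=ctrl.get_image('top')
for nm,uvc,uvw,h,r,zl in [('jar2',(238.8,201.6),(237,177),.092,.028,.064),('jar1',(390.4,208),(396,183),.104,.031,.076)]:
    c=ray(w,uvc,h,T); a=ray(w,uvw,zl,T)
    print(nm,'c',c.round(4),'lab',a.round(4),'r',np.hypot(*(a-c)[:2]).round(4),'yaw',np.arctan2(*(a-c)[1::-1]).round(3))
print('scanner top',ray(im,(474.4,216.5),.046).round(4))
pts=[(125,205),(405,250),(350,585),(80,540)]
P=[ray(im,(440+x/8,170+y/8),.006)[:2] for x,y in pts]; print(np.round(P,4),np.mean(P,0).round(4))
print([np.arctan2(*(np.array(P[a])-P[b])[::-1]).round(3) for a,b in [(0,3),(1,2)]])
mv([.52,-.30,.30],[np.pi,0,-.14])
mv([.55,-.426,.2],[np.pi,0,-.14],(np.array([.52,-.30,.30]),RE([np.pi,0,-.14])))
```

```text
jar2 c [0.4467 0.0413 0.092 ] lab [0.4647 0.0446 0.064 ] r 0.0183 yaw 0.181
jar1 c [ 0.447  -0.1581  0.104 ] lab [ 0.4645 -0.1666  0.076 ] r 0.0195 yaw -0.452
scanner top [ 0.5288 -0.4196  0.046 ]
[[ 0.5869 -0.3863]
 [ 0.5732 -0.4754]
 [ 0.466  -0.4539]
 [ 0.4794 -0.369 ]] [ 0.5264 -0.4211]
[np.float64(-0.159), np.float64(-0.198)]
xyz [-0.492, 1.1965, -0.0269] rot [0.00645, 0.09536, 0.02085]
xyz [0.2364, 0.6029, 0.5] rot [0.0, 0.0, 0.0]
```

Call:
move_arm --series '[{"rotation":[0,0,0],"xyz":[-0.1,-0.51,0.1],"fingers":0},{"rotation":[0,0,0],"xyz":[-0.1,-0.51,0.1],"fingers":0},{"rotation":[0,0,0],"xyz":[-0.1,-0.51,0.1],"fingers":0},{"rotation":[0,0,0],"xyz":[-0.1,-0.51,0.1],"fingers":0},{"rotation":[0,0,0],"xyz":[-0.1,-0.51,0.1],"fingers":0}]'

```text
time_s: 7.1
position: [0.5722, 0.0403, 0.2349]
ee_rot: [3.141, 0.6, -0.005]
ft_force: [0.4, 0.1, -0.2]
grip_width: 0.0929
grip_force: 0.0
```

```bash
cat >> look.py <<'E'
def snap(n):
    im,T=wrist(); np.savez(n,T=T,f=im['frame'],k=[im['fx'],im['fy'],im['cx'],im['cy']]); print(n,T[:3,3].round(4))
E
python3 -c "
from look import *
snap('v2')"
```

```text
v2 [0.7459 0.0393 0.3555]
```

Call:
move_arm --series '[{"rotation":[0,0,0],"xyz":[0,1.0,0],"fingers":0},{"rotation":[0,0,0],"xyz":[0,1.0,0],"fingers":0},{"rotation":[0,0,0],"xyz":[0,1.0,0],"fingers":0},{"rotation":[0,0,0],"xyz":[0,1.0,0],"fingers":0},{"rotation":[0,0,0],"xyz":[0,1.0,0],"fingers":0},{"rotation":[0,0,0],"xyz":[0,1.0,0],"fingers":0}]'

```text
time_s: 7.75
position: [0.5708, -0.1608, 0.2345]
ee_rot: [-3.141, 0.601, -0.008]
ft_force: [-0.2, 0.5, -0.3]
grip_width: 0.0926
grip_force: 0.0
```

Run:
```python
from look import *
snap('v1')
o=[]
for n in ['v2','v1']:
    f=np.load(n+'.npz')['f'][100:300,250:390,::-1]; o.append(cv2.resize(np.clip(f*1.4,0,255).astype('uint8'),(400,571),interpolation=cv2.INTER_CUBIC))
cv2.imwrite('pics/v.png',np.hstack(o))
```

```text
v1 [ 0.7445 -0.1625  0.355 ]
```

View pics/v.png

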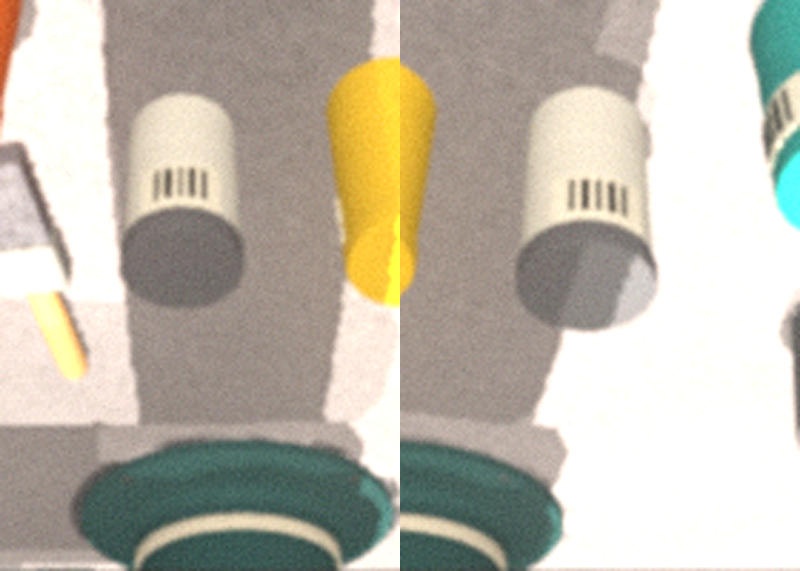

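Both labels are seen head-on. The jar2 bars are centred 2.5 px left of its axis (yaw ≈ +0.05), and the jar1 bars 12 px right (yaw ≈ −0.19). Going for the scanner now.

Run:
```python
from look import *
n=mv([.55,-.25,.26],[np.pi,0,-.16]); n=mv([.528,-.423,.15],[np.pi,0,-.16],n)
```

```text
xyz [-0.1556, 0.4521, -0.0472] rot [0.0073, 0.09536, 0.02369]
xyz [0.0292, 0.8715, 0.55] rot [0.0, 0.0, 0.0]
```

Call:
move_arm --series '[{"rotation":[0.0073,0.0954,0.0237],"xyz":[-0.156,0.452,-0.047],"fingers":0},{"rotation":[0.0073,0.0954,0.0237],"xyz":[-0.156,0.452,-0.047],"fingers":0},{"rotation":[0.0073,0.0954,0.0237],"xyz":[-0.156,0.452,-0.047],"fingers":0},{"rotation":[0.0073,0.0954,0.0237],"xyz":[-0.156,0.452,-0.047],"fingers":0},{"rotation":[0.0073,0.0954,0.0237],"xyz":[-0.156,0.452,-0.047],"fingers":0},{"rotation":[0.0073,0.0954,0.0237],"xyz":[-0.156,0.452,-0.047],"fingers":0}]'

```text
time_s: 8.4
position: [0.5495, -0.2486, 0.2612]
ee_rot: [3.141, -0.001, -0.158]
ft_force: [0.0, 0.2, 0.5]
grip_width: 0.093
grip_force: 0.0
```

Call:
move_arm --series '[{"rotation":[0,0,0],"xyz":[0.03,0.87,0.55],"fingers":0},{"rotation":[0,0,0],"xyz":[0.03,0.87,0.55],"fingers":0},{"rotation":[0,0,0],"xyz":[0.03,0.87,0.55],"fingers":0},{"rotation":[0,0,0],"xyz":[0.03,0.87,0.55],"fingers":0},{"rotation":[0,0,0],"xyz":[0.03,0.87,0.55],"fingers":0},{"rotation":[0,0,0],"xyz":[0.03,0.87,0.55],"fingers":0},{"rotation":[0,0,0],"xyz":[0.03,0.87,0.55],"fingers":0}]'

```text
time_s: 9.1
position: [0.5297, -0.4211, 0.1505]
ee_rot: [-3.141, 0.0, -0.157]
ft_force: [-0.1, -0.6, 0.4]
grip_width: 0.0932
grip_force: 0.0
```

Run:
```python
from look import *
im,T=wrist(); save(im,'ws'); print(T[:3,3])
for l,z in [('scanner',.006),('scanner_lens',.026),('cradle',0)]:
    for r in ctrl.place_of(l,im)[:2]:
        if r['p']>.15: print(l,round(r['p'],2),np.round(r['uv']),ray(im,r['uv'],z,T).round(4))
mv([.528,-.423,.012],[np.pi,0,-.16])
```

```text
[ 0.60399786 -0.43327126  0.34874458]
scanner 0.56 [318. 183.] [ 0.5264 -0.4241  0.006 ]
scanner_lens 0.61 [313. 239.] [ 0.4694 -0.4092  0.026 ]
xyz [-0.0068, 0.0098, 0.6969] rot [0.00013, -0.00024, 0.0005]
```

View pics/ws.png

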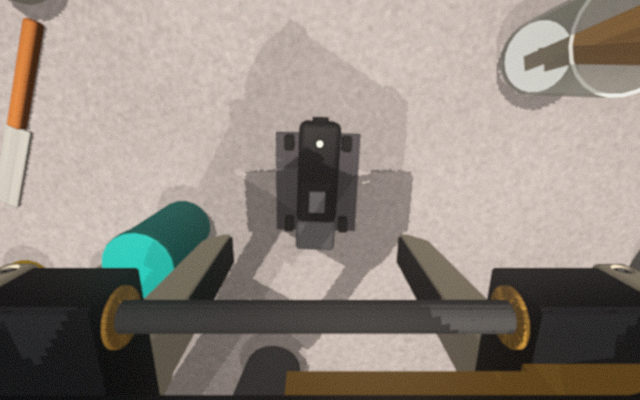

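The scanner is straight ahead and square to the jaws, with its centre at (318,183). The turquoise jar is clear to the left. Descending to grip.

Call:
move_arm --series '[{"rotation":[0,0,0],"xyz":[-0.005,0.01,0.2],"fingers":0},{"rotation":[0,0,0],"xyz":[-0.005,0.01,0.4],"fingers":0},{"rotation":[0,0,0],"xyz":[-0.005,0.01,0.55],"fingers":0},{"rotation":[0,0,0],"xyz":[-0.005,0.01,0.65],"fingers":0},{"rotation":[0,0,0],"xyz":[-0.005,0.01,0.695],"fingers":0},{"rotation":[0,0,0],"xyz":[-0.005,0.01,0.695],"fingers":0}]'

```text
time_s: 9.9
position: [0.5274, -0.4233, 0.0109]
ee_rot: [-3.141, 0.0, -0.158]
ft_force: [0.7, 0.4, -0.1]
grip_width: 0.0931
grip_force: 0.0
```

Call:
move_arm --series '[{"rotation":[0,0,0],"xyz":[0,0,0],"fingers":0.5},{"rotation":[0,0,0],"xyz":[0,0,0],"fingers":0.8},{"rotation":[0,0,0],"xyz":[0,0,0],"fingers":0.8},{"rotation":[0,0,0],"xyz":[0,0,0],"fingers":0.8},{"rotation":[0,0,0],"xyz":[0,0,0],"fingers":0.8},{"rotation":[0,0,0],"xyz":[0,0,0],"fingers":0.8},{"rotation":[0,0,0],"xyz":[0,0,0],"fingers":0.8},{"rotation":[0,0,0],"xyz":[0,0,0],"fingers":0.8},{"rotation":[0,0,0],"xyz":[0,0,0],"fingers":0.8},{"rotation":[0,0,0],"xyz":[0,0,0],"fingers":0.8}]' --force 30

```text
time_s: 10.9
position: [0.5275, -0.4238, 0.0113]
ee_rot: [3.142, -0.001, -0.158]
ft_force: [0.5, 1.3, 0.5]
grip_width: 0.0392
grip_force: 29.9
```

Call:
move_arm --series '[{"rotation":[0,0,0],"xyz":[0,0,-0.2],"fingers":0.8},{"rotation":[0,0,0],"xyz":[0,0,-0.45],"fingers":0.8},{"rotation":[0,0,0],"xyz":[0,0,-0.7],"fingers":0.8},{"rotation":[0,0,0],"xyz":[0,0,-0.95],"fingers":0.8},{"rotation":[0,0,0],"xyz":[0,0,-0.95],"fingers":0.8}]'

```text
time_s: 11.4
position: [0.5288, -0.4253, 0.2094]
ee_rot: [3.136, -0.009, -0.158]
ft_force: [-0.4, -0.1, -2.2]
grip_width: 0.0392
grip_force: 29.9
```

Run:
```python
from look import *
im,T=wrist(); save(im,'wh'); s=ctrl.get_state(); p=np.array(s['position']); print(p,s['ee_rot'],s['grip_width'])
for l,dz in [('scanner',-.005),('scanner_lens',.015)]:
    for r in ctrl.place_of(l,im)[:2]:
        if r['p']>.15: print(l,round(r['p'],2),np.round(r['uv']),RE(s['ee_rot']).inv().apply(ray(im,r['uv'],p[2]+dz,T)-p).round(4))
n=mv([.605,-.30,.2],[np.pi,0,-.19]);n=mv([.605,-.1925,.2],[np.pi,0,-.19],n)
```

```text
[ 0.52819755 -0.42466167  0.20492595] [ 3.13838043 -0.00528613 -0.1584349 ] 0.039265431224936365
scanner 0.91 [316. 225.] [-0.001   0.0011  0.005 ]
scanner_lens 0.81 [314. 322.] [-0.0649 -0.0002 -0.0153]
xyz [0.2873, -0.672, -0.0007] rot [-8e-05, 0.00011, 0.00502]
xyz [-0.1015, -0.5278, -0.0] rot [0.0, 0.0, 0.0]
```

View pics/wh.png

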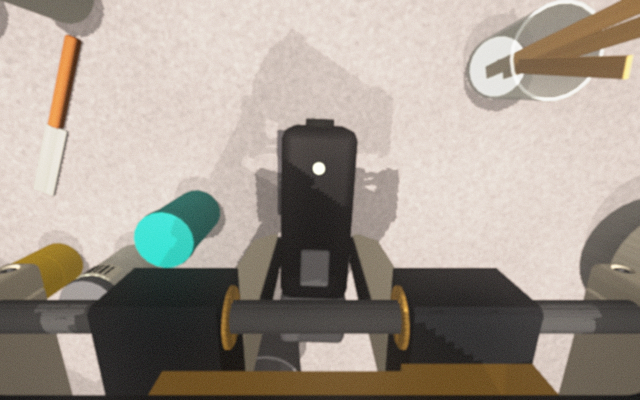

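The scanner is held centrally and square, with the lens at about −65 mm in tool x as expected. On to jar1.

Call:
move_arm --series '[{"rotation":[0,0,0.005],"xyz":[0.287,-0.672,0],"fingers":0.8},{"rotation":[0,0,0.005],"xyz":[0.287,-0.672,0],"fingers":0.8},{"rotation":[0,0,0.005],"xyz":[0.287,-0.672,0],"fingers":0.8},{"rotation":[0,0,0.005],"xyz":[0.287,-0.672,0],"fingers":0.8},{"rotation":[0,0,0.005],"xyz":[0.287,-0.672,0],"fingers":0.8}]'

```text
time_s: 12.05
position: [0.6051, -0.2991, 0.1988]
ee_rot: [-3.141, 0.003, -0.188]
ft_force: [-0.1, -0.1, -2.9]
grip_width: 0.0389
grip_force: 29.9
```

Call:
move_arm --series '[{"rotation":[0,0,0],"xyz":[-0.1,-0.53,0],"fingers":0.8},{"rotation":[0,0,0],"xyz":[-0.1,-0.53,0],"fingers":0.8},{"rotation":[0,0,0],"xyz":[-0.1,-0.53,0],"fingers":0.8},{"rotation":[0,0,0],"xyz":[-0.1,-0.53,0],"fingers":0.8},{"rotation":[0,0,0],"xyz":[-0.1,-0.53,0],"fingers":0.8}]'

```text
time_s: 12.55
position: [0.6051, -0.1936, 0.2005]
ee_rot: [3.141, 0.0, -0.191]
ft_force: [-0.3, 0.2, -2.5]
grip_width: 0.039
grip_force: 29.9
```

Run:
```python
from look import *
im=ctrl.get_image('top'); sd=ctrl.get_image('side')
for q in (im,sd):
    print([(round(r['p'],2),ray(q,r['uv'],0).round(3).tolist()) for r in ctrl.place_of('jar1',q) if r['p']>.3])
mv([.605,-.1925,.061],[np.pi,0,-.19])
```

```text
[(0.97, [0.441, 0.048, 0.0]), (0.84, [0.451, -0.06, 0.0])]
[(0.93, [0.466, -0.054, 0.0]), (0.79, [0.534, 0.136, 0.0]), (0.78, [0.451, 0.044, 0.0]), (0.71, [0.442, -0.165, 0.0]), (0.67, [0.498, -0.267, 0.0])]
xyz [-0.003, -0.0049, 0.6992] rot [3e-05, -1e-05, -0.00021]
```

Call:
move_arm --series '[{"rotation":[0,0,0],"xyz":[0,-0.005,0.25],"fingers":0.8},{"rotation":[0,0,0],"xyz":[0,-0.005,0.45],"fingers":0.8},{"rotation":[0,0,0],"xyz":[0,-0.005,0.6],"fingers":0.8},{"rotation":[0,0,0],"xyz":[0,-0.005,0.7],"fingers":0.8},{"rotation":[0,0,0],"xyz":[0,-0.005,0.7],"fingers":0.8},{"rotation":[0,0,0],"xyz":[0,-0.005,0.7],"fingers":0.8}]'

```text
time_s: 13.35
position: [0.606, -0.1919, 0.0618]
ee_rot: [3.141, -0.001, -0.19]
ft_force: [-0.2, 0.1, -2.0]
grip_width: 0.0389
grip_force: 29.9
```

Run:
```python
from look import *
sd=ctrl.get_image('side'); im,T=wrist()
a=cv2.resize(sd['frame'][170:290,290:450,::-1],(640,480),interpolation=cv2.INTER_CUBIC)
cv2.imwrite('pics/scan1.png',np.hstack([a[:, :400],cv2.resize(im['frame'][:,:,::-1],(400,250))[:250].repeat(1,0) if 0 else np.vstack([cv2.resize(im['frame'][:,:,::-1],(400,250)),np.zeros((230,400,3),np.uint8)])]))
print(ctrl.get_state()['position'])
```

```text
[ 0.60660194 -0.19191042  0.06302734]
```

View pics/scan1.png

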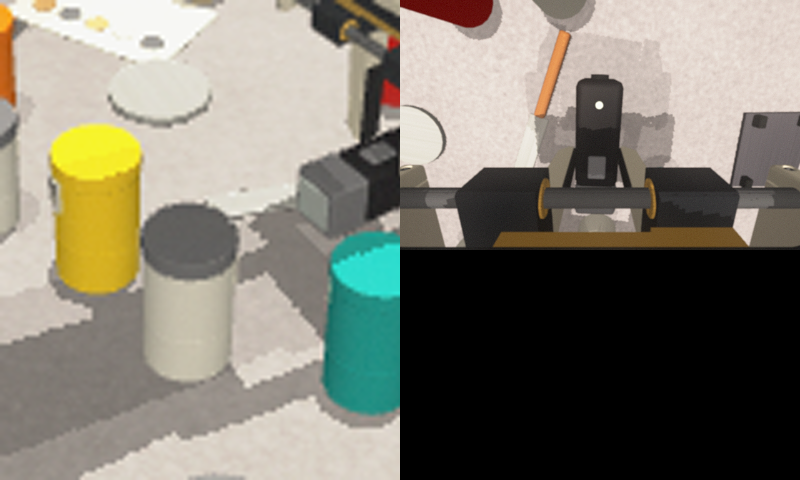

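The lens faces jar1 squarely from about 7 cm. Holding still.

Call:
move_arm --series '[{"rotation":[0,0,0],"xyz":[0,0,0],"fingers":0.8},{"rotation":[0,0,0],"xyz":[0,0,0],"fingers":0.8},{"rotation":[0,0,0],"xyz":[0,0,0],"fingers":0.8},{"rotation":[0,0,0],"xyz":[0,0,0],"fingers":0.8},{"rotation":[0,0,0],"xyz":[0,0,0],"fingers":0.8},{"rotation":[0,0,0],"xyz":[0,0,0],"fingers":0.8},{"rotation":[0,0,0],"xyz":[0,0,0],"fingers":0.8},{"rotation":[0,0,0],"xyz":[0,0,0],"fingers":0.8},{"rotation":[0,0,0],"xyz":[0,0,0],"fingers":0.8},{"rotation":[0,0,0],"xyz":[0,0,0],"fingers":0.8},{"rotation":[0,0,0],"xyz":[0,0,0],"fingers":0.8},{"rotation":[0,0,0],"xyz":[0,0,0],"fingers":0.8}]'

```text
time_s: 14.65
position: [0.6058, -0.1914, 0.0612]
ee_rot: [3.141, -0.001, -0.19]
ft_force: [-0.2, 0.1, -3.2]
grip_width: 0.0392
grip_force: 29.9
```

Call:
move_arm --series '[{"rotation":[0,0,0],"xyz":[0,0,0],"fingers":0.8},{"rotation":[0,0,0],"xyz":[0,0,0],"fingers":0.8},{"rotation":[0,0,0],"xyz":[0,0,0],"fingers":0.8},{"rotation":[0,0,0],"xyz":[0,0,0],"fingers":0.8},{"rotation":[0,0,0],"xyz":[0,0,0],"fingers":0.8},{"rotation":[0,0,0],"xyz":[0,0,0],"fingers":0.8},{"rotation":[0,0,0],"xyz":[0,0,0],"fingers":0.8},{"rotation":[0,0,0],"xyz":[0,0,0],"fingers":0.8},{"rotation":[0,0,0],"xyz":[0,0,0],"fingers":0.8},{"rotation":[0,0,0],"xyz":[0,0,0],"fingers":0.8},{"rotation":[0,0,0],"xyz":[0,0,0],"fingers":0.8},{"rotation":[0,0,0],"xyz":[0,0,0],"fingers":0.8}]'

```text
time_s: 15.85
position: [0.6059, -0.1914, 0.0612]
ee_rot: [3.141, -0.001, -0.19]
ft_force: [-0.7, 0.4, -2.6]
grip_width: 0.0391
grip_force: 29.9
```

Call:
move_arm --series '[{"rotation":[0,0,0],"xyz":[0,0,0],"fingers":0.8},{"rotation":[0,0,0],"xyz":[0,0,0],"fingers":0.8},{"rotation":[0,0,0],"xyz":[0,0,0],"fingers":0.8},{"rotation":[0,0,0],"xyz":[0,0,0],"fingers":0.8},{"rotation":[0,0,0],"xyz":[0,0,0],"fingers":0.8},{"rotation":[0,0,0],"xyz":[0,0,-0.3],"fingers":0.8},{"rotation":[0,0,0],"xyz":[0,0,-0.6],"fingers":0.8},{"rotation":[0,0,0],"xyz":[0,0,-0.7],"fingers":0.8},{"rotation":[0,0,0],"xyz":[0,0,-0.7],"fingers":0.8}]'

```text
time_s: 16.75
position: [0.6076, -0.1919, 0.2082]
ee_rot: [3.14, -0.009, -0.19]
ft_force: [0.6, -0.2, -1.4]
grip_width: 0.0389
grip_force: 29.9
```

Run:
```python
from look import *
im=ctrl.get_image('top'); sd=ctrl.get_image('side')
for q in (im,sd):
    print([(round(r['p'],2),ray(q,r['uv'],0).round(3).tolist()) for r in ctrl.place_of('jar1',q) if r['p']>.3])
    print([(round(r['p'],2),ray(q,r['uv'],.064).round(3).tolist()) for r in ctrl.place_of('jar2_label',q) if r['p']>.3])
n=mv([.62,-.03,.2],[np.pi,0,0.05])
n=mv([.605,.049,.2],[np.pi,0,.05],n)
```

```text
[(0.87, [0.444, 0.043, 0.0]), (0.68, [0.529, 0.14, 0.0]), (0.57, [0.461, -0.059, 0.0])]
[(0.87, [0.534, 0.163, 0.064]), (0.86, [0.475, 0.043, 0.064]), (0.67, [0.777, 0.134, 0.064]), (0.32, [0.341, 0.123, 0.064])]
[(0.89, [0.505, -0.264, 0.0]), (0.84, [0.532, 0.138, 0.0]), (0.56, [0.466, -0.051, 0.0]), (0.35, [0.488, 0.325, 0.0])]
[(0.92, [0.46, 0.026, 0.064]), (0.76, [0.549, 0.169, 0.064]), (0.48, [0.802, -0.074, 0.064])]
xyz [-0.0795, -0.8051, -0.0033] rot [-8e-05, 0.00033, -0.03816]
xyz [-0.0552, -0.3983, -0.0] rot [0.0, 0.0, 0.0]
```

Call:
move_arm --series '[{"rotation":[0,0,-0.038],"xyz":[-0.08,-0.8,0],"fingers":0.8},{"rotation":[0,0,-0.038],"xyz":[-0.08,-0.8,0],"fingers":0.8},{"rotation":[0,0,-0.038],"xyz":[-0.08,-0.8,0],"fingers":0.8},{"rotation":[0,0,-0.038],"xyz":[-0.08,-0.8,0],"fingers":0.8},{"rotation":[0,0,-0.038],"xyz":[-0.08,-0.8,0],"fingers":0.8},{"rotation":[0,0,-0.038],"xyz":[-0.135,-1.0,0],"fingers":0.8},{"rotation":[0,0,-0.038],"xyz":[-0.135,-1.0,0],"fingers":0.8}]'

```text
time_s: 17.75
position: [0.6166, 0.0119, 0.2004]
ee_rot: [-3.141, 0.001, 0.05]
ft_force: [0.0, 0.3, -3.2]
grip_width: 0.0392
grip_force: 29.9
```

Run:
```python
from look import *
sd=ctrl.get_image('side'); im=ctrl.get_image('top')
b=cv2.resize(im['frame'][180:300,250:450,::-1],(600,360)); a=cv2.resize(sd['frame'][170:290,240:440,::-1],(600,240+0),interpolation=cv2.INTER_CUBIC)
cv2.imwrite('pics/chk.png',np.vstack([b,a]))
mv([.605,.049,.049],[np.pi,0,.05])
```

```text
xyz [-0.0493, -0.2007, 0.7577] rot [0.0001, 5e-05, -0.00016]
```

View pics/chk.png

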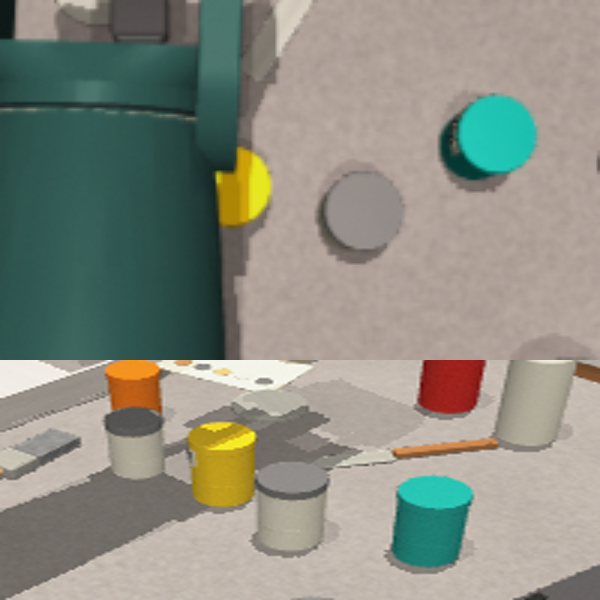

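Both jars are unmoved: jar1's lid is at top-image (371.7,250) and jar2's at side-image (285,200). Proceeding to jar2.

Call:
move_arm --series '[{"rotation":[0,0,0],"xyz":[-0.05,-0.2,0],"fingers":0.8},{"rotation":[0,0,0],"xyz":[-0.05,-0.2,0.2],"fingers":0.8},{"rotation":[0,0,0],"xyz":[-0.05,-0.2,0.45],"fingers":0.8},{"rotation":[0,0,0],"xyz":[-0.05,-0.2,0.65],"fingers":0.8},{"rotation":[0,0,0],"xyz":[-0.05,-0.2,0.758],"fingers":0.8},{"rotation":[0,0,0],"xyz":[-0.05,-0.2,0.758],"fingers":0.8},{"rotation":[0,0,0],"xyz":[-0.05,-0.2,0.758],"fingers":0.8}]'

```text
time_s: 18.55
position: [0.6055, 0.0485, 0.0503]
ee_rot: [3.141, -0.001, 0.048]
ft_force: [0.5, 0.5, -2.2]
grip_width: 0.0388
grip_force: 29.9
```

Run:
```python
from look import *
sd=ctrl.get_image('side')
print([(round(r['p'],2),np.round(r['uv'],1),ray(sd,r['uv'],.064).round(3).tolist()) for r in ctrl.place_of('scanner_lens',sd)[:2]])
print(ctrl.get_state()['position'])
```

```text
[(0.63, array([311.4, 190.7]), [0.551, 0.044, 0.064])]
[0.60620167 0.04895291 0.05157978]
```

Call:
move_arm --series '[{"rotation":[0,0,0],"xyz":[0,0,0],"fingers":0.8},{"rotation":[0,0,0],"xyz":[0,0,0],"fingers":0.8},{"rotation":[0,0,0],"xyz":[0,0,0],"fingers":0.8},{"rotation":[0,0,0],"xyz":[0,0,0],"fingers":0.8},{"rotation":[0,0,0],"xyz":[0,0,0],"fingers":0.8},{"rotation":[0,0,0],"xyz":[0,0,0],"fingers":0.8},{"rotation":[0,0,0],"xyz":[0,0,0],"fingers":0.8},{"rotation":[0,0,0],"xyz":[0,0,0],"fingers":0.8},{"rotation":[0,0,0],"xyz":[0,0,0],"fingers":0.8},{"rotation":[0,0,0],"xyz":[0,0,0],"fingers":0.8},{"rotation":[0,0,0],"xyz":[0,0,0],"fingers":0.8},{"rotation":[0,0,0],"xyz":[0,0,0],"fingers":0.8}]'

```text
time_s: 19.85
position: [0.6051, 0.0496, 0.0496]
ee_rot: [3.141, -0.001, 0.049]
ft_force: [0.2, -0.7, -3.0]
grip_width: 0.0387
grip_force: 29.9
```

Call:
move_arm --series '[{"rotation":[0,0,0],"xyz":[0,0,0],"fingers":0.8},{"rotation":[0,0,0],"xyz":[0,0,0],"fingers":0.8},{"rotation":[0,0,0],"xyz":[0,0,0],"fingers":0.8},{"rotation":[0,0,0],"xyz":[0,0,0],"fingers":0.8},{"rotation":[0,0,0],"xyz":[0,0,0],"fingers":0.8},{"rotation":[0,0,0],"xyz":[0,0,0],"fingers":0.8},{"rotation":[0,0,0],"xyz":[0,0,0],"fingers":0.8},{"rotation":[0,0,0],"xyz":[0,0,0],"fingers":0.8},{"rotation":[0,0,0],"xyz":[0,0,0],"fingers":0.8},{"rotation":[0,0,0],"xyz":[0,0,0],"fingers":0.8},{"rotation":[0,0,0],"xyz":[0,0,0],"fingers":0.8},{"rotation":[0,0,0],"xyz":[0,0,0],"fingers":0.8}]'

```text
time_s: 21.05
position: [0.6051, 0.0496, 0.0496]
ee_rot: [3.141, -0.001, 0.049]
ft_force: [0.7, -0.3, -2.2]
grip_width: 0.0392
grip_force: 29.9
```

Call:
move_arm --series '[{"rotation":[0,0,0],"xyz":[0,0,0],"fingers":0.8},{"rotation":[0,0,0],"xyz":[0,0,0],"fingers":0.8},{"rotation":[0,0,0],"xyz":[0,0,0],"fingers":0.8},{"rotation":[0,0,0],"xyz":[0,0,-0.3],"fingers":0.8},{"rotation":[0,0,0],"xyz":[0,0,-0.55],"fingers":0.8},{"rotation":[0,0,0],"xyz":[0,0,-0.75],"fingers":0.8},{"rotation":[0,0,0],"xyz":[0,0,-0.8],"fingers":0.8},{"rotation":[0,0,0],"xyz":[0,0,-0.8],"fingers":0.8}]'

```text
time_s: 21.85
position: [0.6057, 0.0497, 0.2115]
ee_rot: [3.141, -0.004, 0.049]
ft_force: [0.1, 0.7, -4.2]
grip_width: 0.0394
grip_force: 29.9
```

Run:
```python
from look import *
n=mv([.61,-.14,.21],[np.pi,0,-.10])
n=mv([.60,-.30,.21],[np.pi,0,-.158],n)
n=mv([.5275,-.4238,.15],[np.pi,0,-.158],n)
```

```text
xyz [-0.0251, 0.9482, 0.0078] rot [0.0, -0.00062, 0.0237]
xyz [0.0301, 0.801, 0.0] rot [0.0, -0.0, 0.00923]
xyz [-0.2606, 0.6683, 0.3] rot [0.0, 0.0, 0.0]
```

Call:
move_arm --series '[{"rotation":[0,0,0.0237],"xyz":[-0.025,0.948,0.008],"fingers":0.8},{"rotation":[0,0,0.0237],"xyz":[-0.025,0.948,0.008],"fingers":0.8},{"rotation":[0,0,0.0237],"xyz":[-0.025,0.948,0.008],"fingers":0.8},{"rotation":[0,0,0.0237],"xyz":[-0.025,0.948,0.008],"fingers":0.8},{"rotation":[0,0,0.0237],"xyz":[-0.025,0.948,0.008],"fingers":0.8},{"rotation":[0,0,0.0237],"xyz":[-0.025,0.948,0.008],"fingers":0.8}]'

```text
time_s: 22.45
position: [0.6086, -0.1405, 0.2054]
ee_rot: [-3.141, 0.003, -0.102]
ft_force: [0.4, -0.7, -2.2]
grip_width: 0.039
grip_force: 29.9
```

Call:
move_arm --series '[{"rotation":[0,0,0.009],"xyz":[0.03,0.8,0],"fingers":0.8},{"rotation":[0,0,0.009],"xyz":[0.03,0.8,0],"fingers":0.8},{"rotation":[0,0,0.009],"xyz":[0.03,0.8,0],"fingers":0.8},{"rotation":[0,0,0.009],"xyz":[0.03,0.8,0],"fingers":0.8},{"rotation":[0,0,0.009],"xyz":[0.03,0.8,0],"fingers":0.8},{"rotation":[0,0,0.009],"xyz":[0.03,0.8,0],"fingers":0.8}]'

```text
time_s: 23.05
position: [0.5996, -0.2981, 0.2072]
ee_rot: [-3.141, 0.0, -0.155]
ft_force: [0.1, 0.7, -2.5]
grip_width: 0.0393
grip_force: 29.9
```

Run:
```python
from look import *
n=mv([.5275,-.4238,.10],[np.pi,0,-.158])
```

```text
xyz [-0.2585, 0.677, 0.5358] rot [-0.00011, 7e-05, 0.00041]
```

Call:
move_arm --series '[{"rotation":[0,0,0.0004],"xyz":[-0.258,0.677,0.2],"fingers":0.8},{"rotation":[0,0,0.0004],"xyz":[-0.258,0.677,0.2],"fingers":0.8},{"rotation":[0,0,0.0004],"xyz":[-0.258,0.677,0.2],"fingers":0.8},{"rotation":[0,0,0.0004],"xyz":[-0.258,0.677,0.53],"fingers":0.8},{"rotation":[0,0,0.0004],"xyz":[-0.258,0.677,0.53],"fingers":0.8},{"rotation":[0,0,0.0004],"xyz":[-0.258,0.677,0.53],"fingers":0.8},{"rotation":[0,0,0.0004],"xyz":[-0.258,0.677,0.53],"fingers":0.8}]'

```text
time_s: 23.75
position: [0.5286, -0.4243, 0.1038]
ee_rot: [3.141, -0.002, -0.157]
ft_force: [0.9, 0.2, -2.2]
grip_width: 0.039
grip_force: 29.9
```

Run:
```python
from look import *
n=mv([.5275,-.4238,.0115],[np.pi,0,-.158])
```

```text
xyz [-0.0067, -0.002, 0.4613] rot [0.0001, -0.00026, 0.00015]
```

Call:
move_arm --series '[{"rotation":[0,0,0],"xyz":[-0.003,-0.002,0.1],"fingers":0.8},{"rotation":[0,0,0],"xyz":[-0.003,-0.002,0.2],"fingers":0.8},{"rotation":[0,0,0],"xyz":[-0.003,-0.002,0.28],"fingers":0.8},{"rotation":[0,0,0],"xyz":[-0.003,-0.002,0.34],"fingers":0.8},{"rotation":[0,0,0],"xyz":[-0.003,-0.002,0.39],"fingers":0.8},{"rotation":[0,0,0],"xyz":[-0.003,-0.002,0.42],"fingers":0.8},{"rotation":[0,0,0],"xyz":[-0.003,-0.002,0.44],"fingers":0.8},{"rotation":[0,0,0],"xyz":[-0.003,-0.002,0.45],"fingers":0.8},{"rotation":[0,0,0],"xyz":[-0.003,-0.002,0.455],"fingers":0.8},{"rotation":[0,0,0],"xyz":[-0.003,-0.002,0.455],"fingers":0.8}]'

```text
time_s: 24.75
position: [0.527, -0.4252, 0.0114]
ee_rot: [3.141, -0.001, -0.159]
ft_force: [0.0, -0.7, -2.8]
grip_width: 0.0387
grip_force: 29.9
```

Call:
move_arm --series '[{"rotation":[0,0,0],"xyz":[0,0,0.004],"fingers":0.8},{"rotation":[0,0,0],"xyz":[0,0,0.004],"fingers":0.8},{"rotation":[0,0,0],"xyz":[0,0,0.004],"fingers":0.3},{"rotation":[0,0,0],"xyz":[0,0,0.004],"fingers":0.1},{"rotation":[0,0,0],"xyz":[0,0,0.004],"fingers":0.1},{"rotation":[0,0,0],"xyz":[0,0,0.004],"fingers":0.1},{"rotation":[0,0,0],"xyz":[0,0,0.004],"fingers":0.1},{"rotation":[0,0,0],"xyz":[0,0,0.004],"fingers":0.1},{"rotation":[0,0,0],"xyz":[0,0,-0.2],"fingers":0.1},{"rotation":[0,0,0],"xyz":[0,0,-0.5],"fingers":0.1},{"rotation":[0,0,0],"xyz":[0,0,-0.8],"fingers":0.1},{"rotation":[0,0,0],"xyz":[0,0,-0.9],"fingers":0.1}]'

```text
time_s: 25.95
position: [0.5268, -0.4251, 0.1944]
ee_rot: [3.14, -0.002, -0.159]
ft_force: [0.3, -0.3, -0.6]
grip_width: 0.0842
grip_force: 0.0
```

Run:
```python
from look import *
im=ctrl.get_image('top');sd=ctrl.get_image('side');w,T=wrist()
print(ctrl.get_state()['position'])
for q,t in ((im,None),(sd,None),(w,T)):
  for l,z in [('scanner',.006),('scanner_lens',.026),('cradle',0),('jar1',0)]:
    print(l,[(round(r['p'],2),ray(q,r['uv'],z,t).round(3).tolist()) for r in ctrl.place_of(l,q)[:5] if r['p']>.3])
# lid-centre refinement for grey lids in top image around known places
f=im['frame'].astype(np.uint8)
for n,c,h in [('jar2',(284.4,249.4),.092),('jar1',(371.4,250),.104)]:
    g=cv2.cvtColor(f,cv2.COLOR_RGB2GRAY)[int(c[1])-25:int(c[1])+25,int(c[0])-25:int(c[0])+25]
    ci=cv2.HoughCircles(cv2.resize(g,None,fx=4,fy=4,interpolation=cv2.INTER_CUBIC),cv2.HOUGH_GRADIENT,1,50,param1=80,param2=12,minRadius=40,maxRadius=60)
    if ci is not None:
        for x,y,r in ci[0][:2]:
            uv=(int(c[0])-25+x/4,int(c[1])-25+y/4); print(n,uv,'r',r/4,ray(im,uv,h).round(4))
```

```text
[ 0.52755467 -0.42566557  0.19441476]
scanner [(0.8, [0.533, -0.423, 0.006]), (0.53, [0.795, 0.151, 0.006])]
scanner_lens [(0.9, [0.472, -0.412, 0.026]), (0.6, [0.64, 0.052, 0.026]), (0.6, [0.343, 0.126, 0.026])]
cradle [(0.7, [0.517, -0.42, 0.0])]
jar1 [(0.97, [0.51, -0.266, 0.0]), (0.91, [0.458, -0.062, 0.0]), (0.75, [0.445, -0.156, 0.0]), (0.74, [0.438, 0.046, 0.0]), (0.6, [0.52, 0.14, 0.0])]
scanner [(0.95, [0.531, -0.432, 0.006]), (0.6, [0.484, -0.404, 0.006])]
scanner_lens [(0.84, [0.47, -0.417, 0.026])]
cradle [(0.7, [0.528, -0.421, -0.0])]
jar1 [(0.84, [0.446, 0.043, 0.0]), (0.84, [0.5, -0.271, 0.0]), (0.79, [0.457, -0.15, 0.0]), (0.74, [0.465, -0.064, 0.0]), (0.65, [0.544, 0.149, 0.0])]
scanner [(0.81, [0.527, -0.429, 0.006])]
scanner_lens [(0.73, [0.467, -0.412, 0.026])]
cradle [(0.41, [0.442, -0.158, -0.0])]
jar1 [(0.91, [0.462, -0.058, 0.0]), (0.87, [0.442, -0.159, 0.0])]
jar2 (np.float32(283.625), np.float32(249.375)) r 11.825 [0.4416 0.0447 0.092 ]
jar1 (np.float32(371.625), np.float32(249.875)) r 13.15 [ 0.4418 -0.16    0.104 ]
```

The scanner is back in its cradle. The lid radii (13.1 and 11.8 px) confirm jar1 and jar2, both unmoved. Now to jar1, gripping along x.

Run:
```python
from look import *
h=np.pi/2
n=mv([.48,-.30,.24],[np.pi,0,.7]);n=mv([.442,-.161,.18],[np.pi,0,h],n)
im=ctrl.get_image('top'); print(ray(im,(170.5,232.8),.06))
```

```text
xyz [-0.3294, -0.58, -0.2459] rot [2e-05, -5e-05, -0.13672]
xyz [0.3024, -0.654, 0.3] rot [0.0, 0.0, -0.13859]
[0.48044265 0.32121935 0.06      ]
```

Call:
move_arm --series '[{"rotation":[0,0,-0.137],"xyz":[-0.33,-0.58,-0.246],"fingers":0},{"rotation":[0,0,-0.137],"xyz":[-0.33,-0.58,-0.246],"fingers":0},{"rotation":[0,0,-0.137],"xyz":[-0.33,-0.58,-0.246],"fingers":0},{"rotation":[0,0,-0.137],"xyz":[-0.33,-0.58,-0.246],"fingers":0},{"rotation":[0,0,-0.137],"xyz":[-0.33,-0.58,-0.246],"fingers":0},{"rotation":[0,0,-0.137],"xyz":[-0.33,-0.58,-0.246],"fingers":0},{"rotation":[0,0,-0.137],"xyz":[-0.33,-0.58,-0.246],"fingers":0}]'

```text
time_s: 27.45
position: [0.4799, -0.2999, 0.2404]
ee_rot: [3.141, -0.0, 0.704]
ft_force: [-0.4, -0.7, -0.2]
grip_width: 0.093
grip_force: 0.0
```

Call:
move_arm --series '[{"rotation":[0,0,-0.1386],"xyz":[0.302,-0.654,0.3],"fingers":0},{"rotation":[0,0,-0.1386],"xyz":[0.302,-0.654,0.3],"fingers":0},{"rotation":[0,0,-0.1386],"xyz":[0.302,-0.654,0.3],"fingers":0},{"rotation":[0,0,-0.1386],"xyz":[0.302,-0.654,0.3],"fingers":0},{"rotation":[0,0,-0.1386],"xyz":[0.302,-0.654,0.3],"fingers":0},{"rotation":[0,0,-0.1386],"xyz":[0.302,-0.654,0.3],"fingers":0},{"rotation":[0,0,-0.1386],"xyz":[0.302,-0.654,0.3],"fingers":0},{"rotation":[0,0,-0.1386],"xyz":[0.302,-0.654,0.3],"fingers":0}]'

```text
time_s: 28.25
position: [0.4416, -0.1612, 0.1802]
ee_rot: [3.141, 0.0, 1.567]
ft_force: [-0.7, -0.4, -0.2]
grip_width: 0.0929
grip_force: 0.0
```

Run:
```python
from look import *
w,T=wrist(); sd=ctrl.get_image('side')
for q,t in ((sd,None),(w,T)):
    print([(round(r['p'],2),ray(q,r['uv'],0,t).round(3).tolist()) for r in ctrl.place_of('jar1',q)[:5] if r['p']>.3])
mv([.442,-.161,.049],[np.pi,0,np.pi/2])
```

```text
[(0.92, [0.526, 0.133, 0.0]), (0.88, [0.447, -0.159, 0.0]), (0.85, [0.454, 0.027, 0.0]), (0.83, [0.457, -0.07, 0.0]), (0.55, [0.501, -0.27, -0.0])]
[(0.88, [0.499, -0.264, 0.0]), (0.64, [0.459, -0.056, 0.0]), (0.56, [0.441, -0.157, 0.0])]
xyz [0.0012, 0.0016, 0.6554] rot [7e-05, 3e-05, -0.00013]
```

Call:
move_arm --series '[{"rotation":[0,0,0],"xyz":[0,0,0.15],"fingers":0},{"rotation":[0,0,0],"xyz":[0,0,0.3],"fingers":0},{"rotation":[0,0,0],"xyz":[0,0,0.45],"fingers":0},{"rotation":[0,0,0],"xyz":[0,0,0.6],"fingers":0},{"rotation":[0,0,0],"xyz":[0,0,0.655],"fingers":0},{"rotation":[0,0,0],"xyz":[0,0,0.655],"fingers":0}]'

```text
time_s: 29.05
position: [0.4411, -0.1609, 0.0481]
ee_rot: [-3.14, -0.001, 1.572]
ft_force: [-0.8, 0.8, 0.9]
grip_width: 0.0929
grip_force: 0.0
```

Call:
move_arm --series '[{"rotation":[0,0,0],"xyz":[0,0,0],"fingers":0.3},{"rotation":[0,0,0],"xyz":[0,0,0],"fingers":0.6},{"rotation":[0,0,0],"xyz":[0,0,0],"fingers":0.6},{"rotation":[0,0,0],"xyz":[0,0,0],"fingers":0.6},{"rotation":[0,0,0],"xyz":[0,0,0],"fingers":0.6},{"rotation":[0,0,0],"xyz":[0,0,0],"fingers":0.6},{"rotation":[0,0,0],"xyz":[0,0,0],"fingers":0.6},{"rotation":[0,0,0],"xyz":[0,0,0],"fingers":0.6}]' --force 30

```text
time_s: 29.85
position: [0.4419, -0.1613, 0.0497]
ee_rot: [3.14, 0.001, 1.573]
ft_force: [-1.2, -0.4, 6.3]
grip_width: 0.0614
grip_force: 30.0
```

Call:
move_arm --series '[{"rotation":[0,0,0],"xyz":[0,0,-0.15],"fingers":0.6},{"rotation":[0,0,0],"xyz":[0,0,-0.35],"fingers":0.6},{"rotation":[0,0,0],"xyz":[0,0,-0.55],"fingers":0.6},{"rotation":[0,0,0],"xyz":[0,0,-0.8],"fingers":0.6},{"rotation":[0,0,0],"xyz":[0,0,-0.8],"fingers":0.6},{"rotation":[0,0,0],"xyz":[0,0,-0.8],"fingers":0.6}]'

```text
time_s: 30.45
position: [0.4418, -0.1612, 0.2093]
ee_rot: [3.14, 0.001, 1.573]
ft_force: [-0.4, 0.7, -4.5]
grip_width: 0.0617
grip_force: 30.0
```

Run:
```python
from look import *
h=np.pi/2
n=mv([.43,-.02,.21],[np.pi,0,h]);n=mv([.42,.17,.21],[np.pi,0,h],n);n=mv([.457,.37,.21],[np.pi,0,h],n);
```

```text
xyz [0.7061, -0.0578, -0.0038] rot [0.00024, 0.0001, 0.00029]
xyz [0.95, -0.05, -0.0] rot [0.0, 0.0, 0.0]
xyz [1.0, 0.185, 0.0] rot [0.0, 0.0, 0.0]
```

Call:
move_arm --series '[{"rotation":[0,0,0],"xyz":[0.706,-0.058,0],"fingers":0.6},{"rotation":[0,0,0],"xyz":[0.706,-0.058,0],"fingers":0.6},{"rotation":[0,0,0],"xyz":[0.706,-0.058,0],"fingers":0.6},{"rotation":[0,0,0],"xyz":[0.706,-0.058,0],"fingers":0.6},{"rotation":[0,0,0],"xyz":[0.706,-0.058,0],"fingers":0.6}]'

```text
time_s: 30.95
position: [0.4292, -0.0192, 0.2073]
ee_rot: [-3.14, 0.0, 1.575]
ft_force: [0.7, -0.1, -2.8]
grip_width: 0.0612
grip_force: 30.0
```

Call:
move_arm --series '[{"rotation":[0,0,0],"xyz":[0.95,-0.05,0],"fingers":0.6},{"rotation":[0,0,0],"xyz":[0.95,-0.05,0],"fingers":0.6},{"rotation":[0,0,0],"xyz":[0.95,-0.05,0],"fingers":0.6},{"rotation":[0,0,0],"xyz":[0.95,-0.05,0],"fingers":0.6},{"rotation":[0,0,0],"xyz":[0.95,-0.05,0],"fingers":0.6},{"rotation":[0,0,0],"xyz":[0.95,-0.05,0],"fingers":0.6}]'

```text
time_s: 31.55
position: [0.4194, 0.1697, 0.2077]
ee_rot: [-3.14, 0.001, 1.573]
ft_force: [0.1, 0.1, -3.1]
grip_width: 0.0613
grip_force: 30.0
```

Call:
move_arm --series '[{"rotation":[0,0,0],"xyz":[0.98,0.185,0],"fingers":0.6},{"rotation":[0,0,0],"xyz":[0.98,0.185,0],"fingers":0.6},{"rotation":[0,0,0],"xyz":[0.98,0.185,0],"fingers":0.6},{"rotation":[0,0,0],"xyz":[0.98,0.185,0],"fingers":0.6},{"rotation":[0,0,0],"xyz":[0.98,0.185,0],"fingers":0.6},{"rotation":[0,0,0],"xyz":[0.98,0.185,0],"fingers":0.6},{"rotation":[0,0,0],"xyz":[0.98,0.185,0],"fingers":0.6}]'

```text
time_s: 32.25
position: [0.4568, 0.3644, 0.2087]
ee_rot: [3.141, 0.001, 1.571]
ft_force: [-0.2, 0.3, -3.3]
grip_width: 0.0612
grip_force: 30.0
```

Run:
```python
from look import *
sd=ctrl.get_image('side'); top=ctrl.get_image('top'); save(top,'c5'); print(ctrl.get_state()['ft_force'])
a=sd['frame'][60:260,160:340,::-1]; b=top['frame'][130:330,90:290,::-1]
cv2.imwrite('pics/pl1.png',np.hstack([cv2.resize(a,(400,444)),cv2.resize(b,(400,444))[:, :]]))
mv([.457,.37,.0555],[np.pi,0,np.pi/2])
```

```text
[-0.37812323 -0.93572252 -3.59213518]
xyz [0.0273, 0.0014, 0.7689] rot [0.00016, 2e-05, -3e-05]
```

View pics/pl1.png

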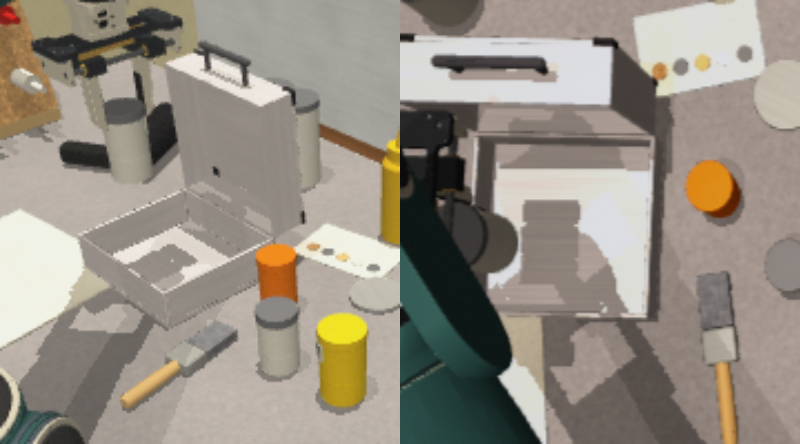

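The side and top crops show jar1 held upright beside/above the case. I'll check numerically whether it's really over its spot before lowering.

Run:
```python
from look import *
sd=ctrl.get_image('side'); top=ctrl.get_image('top')
print('jar bottom',ray(sd,(218.5,138.8),.16).round(3))
print('rim',[ray(top,uv,.06).round(3)[:2].tolist() for uv in [(127.5,191),(217.5,191),(215,272),(129,270)]])
q=lambda x,y:(160+x*.45,60+y*.45)
print('side rim',[ray(sd,q(*c),.06).round(3)[:2].tolist() for c in [(82,237),(165,303),(275,240),(190,190)]])
print('jar2',[(round(r['p'],2),ray(sd,r['uv'],0).round(3).tolist()) for r in ctrl.place_of('jar2',sd)[:6] if r['p']>.3])
```

```text
jar bottom [0.452 0.36  0.16 ]
rim [[0.582, 0.431], [0.584, 0.212], [0.388, 0.21], [0.39, 0.416]]
side rim [[0.388, 0.418], [0.374, 0.192], [0.582, 0.205], [0.588, 0.418]]
jar2 [(0.75, [0.449, 0.033, 0.0]), (0.63, [0.5, -0.262, -0.0]), (0.58, [0.624, 0.638, 0.0]), (0.57, [0.458, -0.057, 0.0]), (0.55, [0.528, 0.138, 0.0]), (0.42, [0.48, -0.401, 0.0])]
```

Call:
move_arm --series '[{"rotation":[0,0,0],"xyz":[0,0,0.2],"fingers":0.6},{"rotation":[0,0,0],"xyz":[0,0,0.4],"fingers":0.6},{"rotation":[0,0,0],"xyz":[0,0,0.55],"fingers":0.6},{"rotation":[0,0,0],"xyz":[0,0,0.65],"fingers":0.6},{"rotation":[0,0,0],"xyz":[0,0,0.7],"fingers":0.6},{"rotation":[0,0,0],"xyz":[0,0,0.73],"fingers":0.6},{"rotation":[0,0,0],"xyz":[0,0,0.75],"fingers":0.6},{"rotation":[0,0,0],"xyz":[0,0,0.76],"fingers":0.6},{"rotation":[0,0,0],"xyz":[0,0,0.765],"fingers":0.6},{"rotation":[0,0,0],"xyz":[0,0,0.765],"fingers":0.6}]'

```text
time_s: 33.5
position: [0.4563, 0.3662, 0.0565]
ee_rot: [3.14, -0.0, 1.573]
ft_force: [-0.3, 0.0, -3.1]
grip_width: 0.0612
grip_force: 30.0
```

Not in contact yet, so I'll creep down, release and lift away.

Call:
move_arm --series '[{"rotation":[0,0,0],"xyz":[0,0,0.005],"fingers":0.6},{"rotation":[0,0,0],"xyz":[0,0,0.01],"fingers":0.6},{"rotation":[0,0,0],"xyz":[0,0,0.01],"fingers":0.6},{"rotation":[0,0,0],"xyz":[0,0,0.01],"fingers":0.6}]'

```text
time_s: 33.9
position: [0.4565, 0.3664, 0.0555]
ee_rot: [3.14, -0.001, 1.573]
ft_force: [-2.8, -2.6, 10.1]
grip_width: 0.0615
grip_force: 30.0
```

Call:
move_arm --series '[{"rotation":[0,0,0],"xyz":[0,0,0],"fingers":0.28},{"rotation":[0,0,0],"xyz":[0,0,0],"fingers":0.2},{"rotation":[0,0,0],"xyz":[0,0,0],"fingers":0.2},{"rotation":[0,0,0],"xyz":[0,0,0],"fingers":0.2},{"rotation":[0,0,0],"xyz":[0,0,0],"fingers":0.2},{"rotation":[0,0,0],"xyz":[0,0,-0.1],"fingers":0.2},{"rotation":[0,0,0],"xyz":[0,0,-0.25],"fingers":0.2},{"rotation":[0,0,0],"xyz":[0,0,-0.5],"fingers":0.2},{"rotation":[0,0,0],"xyz":[0,0,-0.75],"fingers":0.2},{"rotation":[0,0,0],"xyz":[0,0,-0.9],"fingers":0.2},{"rotation":[0,0,0],"xyz":[0,0,-0.9],"fingers":0.2}]'

```text
time_s: 35.0
position: [0.4571, 0.3669, 0.2392]
ee_rot: [3.136, -0.004, 1.573]
ft_force: [0.4, -1.0, -0.3]
grip_width: 0.0745
grip_force: 0.0
```

Run:
```python
from look import *
h=np.pi/2
n=mv([.40,.21,.22],[np.pi,0,h])
n=mv([.40,.12,.30],[np.pi,0,h])
```

```text
xyz [-0.7844, -0.2876, 0.0913] rot [0.00097, -0.00061, 0.00028]
xyz [-1.2328, -0.2859, -0.3104] rot [0.00097, -0.00061, 0.00028]
```

Call:
move_arm --series '[{"rotation":[0,0,0],"xyz":[-0.95,-0.2,0],"fingers":0},{"rotation":[0,0,0],"xyz":[-0.95,-0.2,0],"fingers":0},{"rotation":[0,0,0],"xyz":[-0.95,-0.2,0],"fingers":0},{"rotation":[0,0,0],"xyz":[-0.95,-0.2,0],"fingers":0},{"rotation":[0,0,0],"xyz":[-0.95,-0.2,0],"fingers":0}]'

```text
time_s: 35.5
position: [0.4156, 0.1726, 0.2339]
ee_rot: [3.14, 0.001, 1.569]
ft_force: [-0.2, 0.8, -0.4]
grip_width: 0.093
grip_force: 0.0
```

Run:
```python
from look import *
h=np.pi/2
w,T=wrist(); sd=ctrl.get_image('side')
for q,t in ((sd,None),(w,T)):
    print([(round(r['p'],2),np.round(r['uv']),ray(q,r['uv'],0,t).round(3).tolist()) for r in ctrl.place_of('jar2',q)[:6] if r['p']>.3])
    print('jar in case',[(round(r['p'],2),ray(q,r['uv'],.005,t).round(3).tolist()) for r in ctrl.place_of('jar2',q)[:6] if r['p']>.3 and ray(q,r['uv'],0,t)[1]>.2])
mv([.442,.043,.2],[np.pi,0,h])
s0=cv2.imread('pics/side0.png'); s1=sd['frame'][:,:,::-1]
# side shift of jar2 by template
tp=s0[190:235,270:300]; r=cv2.matchTemplate(np.ascontiguousarray(s1[160:270,230:350]),tp,cv2.TM_CCOEFF_NORMED); print(cv2.minMaxLoc(r), 'expected at (40,30)')
```

```text
[(0.93, array([288., 220.]), [0.458, 0.051, 0.0]), (0.89, array([228., 179.]), [0.464, 0.367, 0.0]), (0.82, array([287., 198.]), [0.532, 0.137, 0.0]), (0.8, array([315., 236.]), [0.464, -0.059, 0.0]), (0.77, array([380., 265.]), [0.502, -0.26, 0.0])]
jar in case [(0.89, [0.46, 0.36, 0.005])]
[(0.96, array([332., 254.]), [0.439, 0.042, 0.0]), (0.94, array([345.,   6.]), [0.451, 0.368, 0.0]), (0.62, array([394., 192.]), [0.526, 0.137, 0.0])]
jar in case [(0.94, [0.451, 0.367, 0.005])]
xyz [-0.6698, 0.1257, 0.168] rot [-5e-05, 7e-05, 0.00048]
(-0.46248334646224976, 0.9162167310714722, (0, 7), (40, 30)) expected at (40,30)
```

jar2 is unmoved and jar1 stands in the case. Picking jar2.

Call:
move_arm --series '[{"rotation":[0,0,0],"xyz":[-0.67,0.13,0.1],"fingers":0},{"rotation":[0,0,0],"xyz":[-0.67,0.13,0.1],"fingers":0},{"rotation":[0,0,0],"xyz":[-0.67,0.13,0.1],"fingers":0},{"rotation":[0,0,0],"xyz":[-0.67,0.13,0.1],"fingers":0},{"rotation":[0,0,0],"xyz":[-0.67,0.13,0.1],"fingers":0}]'

```text
time_s: 36.3
position: [0.4429, 0.0422, 0.2137]
ee_rot: [-3.141, 0.0, 1.572]
ft_force: [-0.1, 0.5, 0.1]
grip_width: 0.093
grip_force: 0.0
```

Run:
```python
from look import *
mv([.442,.042,.039],[np.pi,0,np.pi/2])
```

```text
xyz [-0.0011, -0.0039, 0.8736] rot [-7e-05, 0.0, 0.00015]
```

Call:
move_arm --series '[{"rotation":[0,0,0],"xyz":[0,-0.004,0.25],"fingers":0},{"rotation":[0,0,0],"xyz":[0,-0.004,0.45],"fingers":0},{"rotation":[0,0,0],"xyz":[0,-0.004,0.6],"fingers":0},{"rotation":[0,0,0],"xyz":[0,-0.004,0.75],"fingers":0},{"rotation":[0,0,0],"xyz":[0,-0.004,0.85],"fingers":0},{"rotation":[0,0,0],"xyz":[0,-0.004,0.873],"fingers":0},{"rotation":[0,0,0],"xyz":[0,-0.004,0.873],"fingers":0}]'

```text
time_s: 37.0
position: [0.4418, 0.0431, 0.0395]
ee_rot: [-3.141, 0.0, 1.574]
ft_force: [0.2, -0.0, 0.3]
grip_width: 0.0926
grip_force: 0.0
```

Call:
move_arm --series '[{"rotation":[0,0,0],"xyz":[0,0,0],"fingers":0.3},{"rotation":[0,0,0],"xyz":[0,0,0],"fingers":0.65},{"rotation":[0,0,0],"xyz":[0,0,0],"fingers":0.65},{"rotation":[0,0,0],"xyz":[0,0,0],"fingers":0.65},{"rotation":[0,0,0],"xyz":[0,0,0],"fingers":0.65},{"rotation":[0,0,0],"xyz":[0,0,0],"fingers":0.65},{"rotation":[0,0,0],"xyz":[0,0,0],"fingers":0.65},{"rotation":[0,0,0],"xyz":[0,0,0],"fingers":0.65}]' --force 30

```text
time_s: 37.8
position: [0.442, 0.042, 0.0397]
ee_rot: [3.141, 0.0, 1.573]
ft_force: [-1.7, -0.4, 3.8]
grip_width: 0.0554
grip_force: 30.0
```

Call:
move_arm --series '[{"rotation":[0,0,0],"xyz":[0,0,-0.15],"fingers":0.65},{"rotation":[0,0,0],"xyz":[0,0,-0.35],"fingers":0.65},{"rotation":[0,0,0],"xyz":[0,0,-0.55],"fingers":0.65},{"rotation":[0,0,0],"xyz":[0,0,-0.8],"fingers":0.65},{"rotation":[0,0,0],"xyz":[0,0,-0.8],"fingers":0.65},{"rotation":[0,0,0],"xyz":[0,0,-0.8],"fingers":0.65}]'

```text
time_s: 38.4
position: [0.4421, 0.0421, 0.1997]
ee_rot: [3.14, 0.0, 1.573]
ft_force: [-0.2, 0.1, -2.8]
grip_width: 0.0555
grip_force: 30.0
```

Run:
```python
from look import *
h=np.pi/2
n=mv([.42,.13,.20],[np.pi,0,h]);n=mv([.457,.27,.20],[np.pi,0,h],n);
```

```text
xyz [0.4398, -0.1098, -0.0016] rot [0.00027, 3e-05, 0.00029]
xyz [0.7, 0.185, 0.0] rot [0.0, 0.0, 0.0]
```

Call:
move_arm --series '[{"rotation":[0,0,0],"xyz":[0.44,-0.11,0],"fingers":0.65},{"rotation":[0,0,0],"xyz":[0.44,-0.11,0],"fingers":0.65},{"rotation":[0,0,0],"xyz":[0.44,-0.11,0],"fingers":0.65},{"rotation":[0,0,0],"xyz":[0.44,-0.11,0],"fingers":0.65}]'

```text
time_s: 38.8
position: [0.419, 0.1305, 0.1976]
ee_rot: [-3.14, 0.001, 1.575]
ft_force: [-0.4, 0.6, -2.0]
grip_width: 0.0552
grip_force: 30.0
```

Call:
move_arm --series '[{"rotation":[0,0,0],"xyz":[0.7,0.185,0],"fingers":0.65},{"rotation":[0,0,0],"xyz":[0.7,0.185,0],"fingers":0.65},{"rotation":[0,0,0],"xyz":[0.7,0.185,0],"fingers":0.65},{"rotation":[0,0,0],"xyz":[0.7,0.185,0],"fingers":0.65},{"rotation":[0,0,0],"xyz":[0.7,0.185,0],"fingers":0.65}]'

```text
time_s: 39.3
position: [0.4565, 0.2695, 0.1978]
ee_rot: [-3.14, 0.002, 1.573]
ft_force: [-0.3, -1.4, -3.0]
grip_width: 0.0553
grip_force: 30.0
```

Run:
```python
from look import *
n=mv([.457,.27,.0455],[np.pi,0,np.pi/2])
```

```text
xyz [0.0039, 0.0036, 0.7617] rot [-0.00028, 0.0003, 0.00034]
```

Call:
move_arm --series '[{"rotation":[0,0,0],"xyz":[0,0,0.2],"fingers":0.65},{"rotation":[0,0,0],"xyz":[0,0,0.4],"fingers":0.65},{"rotation":[0,0,0],"xyz":[0,0,0.55],"fingers":0.65},{"rotation":[0,0,0],"xyz":[0,0,0.65],"fingers":0.65},{"rotation":[0,0,0],"xyz":[0,0,0.7],"fingers":0.65},{"rotation":[0,0,0],"xyz":[0,0,0.73],"fingers":0.65},{"rotation":[0,0,0],"xyz":[0,0,0.75],"fingers":0.65},{"rotation":[0,0,0],"xyz":[0,0,0.76],"fingers":0.65},{"rotation":[0,0,0],"xyz":[0,0,0.762],"fingers":0.65},{"rotation":[0,0,0],"xyz":[0,0,0.762],"fingers":0.65}]'

```text
time_s: 40.3
position: [0.4568, 0.2702, 0.0476]
ee_rot: [3.14, -0.0, 1.573]
ft_force: [-0.2, -0.3, -1.8]
grip_width: 0.0556
grip_force: 30.0
```

Call:
move_arm --series '[{"rotation":[0,0,0],"xyz":[0,0,0.005],"fingers":0.65},{"rotation":[0,0,0],"xyz":[0,0,0.008],"fingers":0.65},{"rotation":[0,0,0],"xyz":[0,0,0.008],"fingers":0.65}]'

```text
time_s: 40.6
position: [0.4565, 0.2701, 0.0454]
ee_rot: [3.141, 0.0, 1.573]
ft_force: [-0.6, 0.5, -2.1]
grip_width: 0.0552
grip_force: 30.0
```

Call:
move_arm --series '[{"rotation":[0,0,0],"xyz":[0,0,0.004],"fingers":0.65},{"rotation":[0,0,0],"xyz":[0,0,0.006],"fingers":0.65},{"rotation":[0,0,0],"xyz":[0,0,0.006],"fingers":0.65}]'

```text
time_s: 40.9
position: [0.4567, 0.2702, 0.0451]
ee_rot: [3.141, 0.0, 1.573]
ft_force: [-3.3, -2.1, 8.1]
grip_width: 0.0551
grip_force: 30.0
```

Call:
move_arm --series '[{"rotation":[0,0,0],"xyz":[0,0,0],"fingers":0.3},{"rotation":[0,0,0],"xyz":[0,0,0],"fingers":0.25},{"rotation":[0,0,0],"xyz":[0,0,0],"fingers":0.25},{"rotation":[0,0,0],"xyz":[0,0,0],"fingers":0.25},{"rotation":[0,0,0],"xyz":[0,0,0],"fingers":0.25},{"rotation":[0,0,0],"xyz":[0,0,-0.1],"fingers":0.25},{"rotation":[0,0,0],"xyz":[0,0,-0.25],"fingers":0.25},{"rotation":[0,0,0],"xyz":[0,0,-0.5],"fingers":0.25},{"rotation":[0,0,0],"xyz":[0,0,-0.75],"fingers":0.25},{"rotation":[0,0,0],"xyz":[0,0,-0.9],"fingers":0.25},{"rotation":[0,0,0],"xyz":[0,0,-0.9],"fingers":0.25}]'

```text
time_s: 42.0
position: [0.4576, 0.2708, 0.2292]
ee_rot: [3.135, -0.003, 1.573]
ft_force: [0.3, -0.2, -0.4]
grip_width: 0.0696
grip_force: 0.0
```

Run:
```python
from look import *
mv([.43,.15,.3],[np.pi,0,np.pi/2])
```

```text
xyz [-0.6025, -0.1369, -0.3566] rot [0.00102, -0.00046, 0.00029]
```

Both jars are in. Next, rise above the lid handle and measure it.

Call:
move_arm --series '[{"rotation":[0,0,0],"xyz":[0,0,-0.3],"fingers":0.25},{"rotation":[0,0,0],"xyz":[0,0,-0.6],"fingers":0.25},{"rotation":[0,0,0],"xyz":[0,0,-0.9],"fingers":0.25},{"rotation":[0,0,0],"xyz":[0,0,-0.95],"fingers":0.25},{"rotation":[0,0,0],"xyz":[0,0,-0.95],"fingers":0.25}]'

```text
time_s: 42.5
position: [0.4568, 0.2704, 0.4192]
ee_rot: [3.135, -0.003, 1.573]
ft_force: [0.6, -0.5, -0.8]
grip_width: 0.0697
grip_force: 0.0
```

Run:
```python
from look import *
print(ctrl.get_state()['position'])
w,T=wrist(); sd=ctrl.get_image('side'); tp=ctrl.get_image('top')
for n,q,t in (('s',sd,None),('t',tp,None),('w',w,T)):
    for l,z in [('lid_handle',.3075),('lid_hinge',.06),('case_in',.005),('jar1',.005)]:
        print(n,l,[(round(r['p'],2),np.round(r['uv']).tolist(),ray(q,r['uv'],z,t).round(3).tolist()) for r in ctrl.place_of(l,q)[:3] if r['p']>.3])
mv([.597,.317,.41],[np.pi,0,np.pi/2])
```

```text
[0.45678163 0.27042457 0.41916712]
s lid_handle [(0.64, [263.0, 84.0], [0.609, 0.311, 0.308])]
s lid_hinge [(0.56, [259.0, 157.0], [0.57, 0.319, 0.06])]
s case_in [(0.83, [242.0, 179.0], [0.491, 0.323, 0.005])]
s jar1 [(0.74, [383.0, 264.0], [0.507, -0.267, 0.005]), (0.67, [224.0, 177.0], [0.455, 0.376, 0.005]), (0.67, [246.0, 191.0], [0.46, 0.256, 0.005])]
t lid_handle [(0.69, [134.0, 160.0], [0.601, 0.321, 0.308])]
t lid_hinge [(0.82, [170.0, 189.0], [0.587, 0.327, 0.06]), (0.47, [179.0, 231.0], [0.484, 0.301, 0.06])]
t case_in [(0.58, [179.0, 229.0], [0.494, 0.318, 0.005])]
t jar1 [(0.94, [156.0, 246.0], [0.451, 0.374, 0.005]), (0.84, [326.0, 246.0], [0.456, -0.056, 0.005]), (0.69, [251.0, 219.0], [0.522, 0.135, 0.005])]
w lid_handle [(0.67, [469.0, 135.0], [0.604, 0.323, 0.308]), (0.64, [402.0, 254.0], [0.549, 0.199, 0.308])]
w lid_hinge [(0.6, [387.0, 127.0], [0.581, 0.319, 0.06])]
w case_in [(0.98, [329.0, 120.0], [0.484, 0.328, 0.005]), (0.39, [311.0, 101.0], [0.451, 0.363, 0.005]), (0.32, [331.0, 100.0], [0.487, 0.364, 0.005])]
w jar1 [(0.92, [315.0, 98.0], [0.458, 0.368, 0.005]), (0.74, [311.0, 153.0], [0.45, 0.268, 0.005]), (0.64, [317.0, 296.0], [0.462, -0.044, 0.005])]
xyz [0.233, 0.7039, 0.0214] rot [9e-05, 4e-05, 0.00029]
```

Call:
move_arm --series '[{"rotation":[0,0,0],"xyz":[0.24,0.725,0.02],"fingers":0.25},{"rotation":[0,0,0],"xyz":[0.24,0.725,0.02],"fingers":0.25},{"rotation":[0,0,0],"xyz":[0.24,0.725,0.02],"fingers":0.25},{"rotation":[0,0,0],"xyz":[0.24,0.725,0.02],"fingers":0.25},{"rotation":[0,0,0],"xyz":[0.24,0.725,0.02],"fingers":0.25},{"rotation":[0,0,0],"xyz":[0.24,0.725,0.02],"fingers":0.25}]'

```text
time_s: 43.85
position: [0.6006, 0.3182, 0.4112]
ee_rot: [3.14, -0.0, 1.573]
ft_force: [-1.3, -0.1, 0.5]
grip_width: 0.0698
grip_force: 0.0
```

Run:
```python
from look import *
s=ctrl.get_state(); print(s['position'],s['ee_rot'])
w,T=wrist(); save(w,'lidw')
print([(round(r['p'],2),np.round(r['uv']).tolist(),ray(w,r['uv'],.3075,T).round(3).tolist()) for r in ctrl.place_of('lid_handle',w)[:3]])
# predicted pixel of TCP-line at z .3075
p=np.array([s['position'][0],s['position'][1],.3075,1]); c=np.linalg.inv(T)@p; print('below TCP ->',w['fx']*c[0]/c[2]+w['cx'],w['fy']*c[1]/c[2]+w['cy'])
```

```text
[0.60060051 0.31824389 0.41120685] [ 3.14012693e+00 -2.22832138e-04  1.57267555e+00]
[(0.9, [320.0, 186.0], [0.605, 0.322, 0.308])]
below TCP -> 316.1609463855623 190.3490745925337
```

View pics/lidw.png

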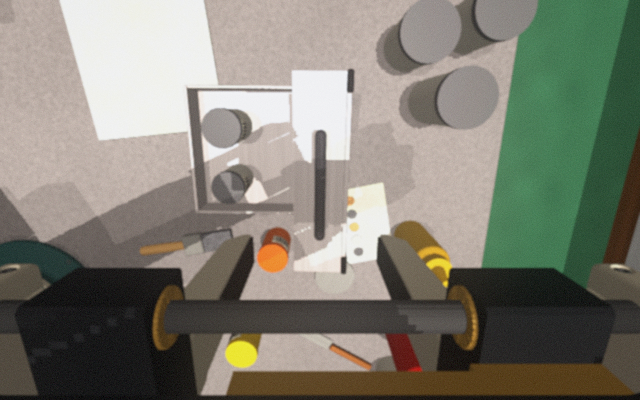

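The view confirms the handle at (320,185), parallel to the pads and between the fingers. Both jars stand upright in the case. Descend and pinch.

Call:
move_arm --series '[{"rotation":[0,0,0],"xyz":[0.008,0.012,0.15],"fingers":0.4},{"rotation":[0,0,0],"xyz":[0.008,0.012,0.3],"fingers":0.45},{"rotation":[0,0,0],"xyz":[0.008,0.012,0.45],"fingers":0.45},{"rotation":[0,0,0],"xyz":[0.008,0.012,0.55],"fingers":0.45},{"rotation":[0,0,0],"xyz":[0.008,0.012,0.6],"fingers":0.45},{"rotation":[0,0,0],"xyz":[0.008,0.012,0.6],"fingers":0.45}]'

```text
time_s: 44.55
position: [0.6029, 0.3198, 0.2904]
ee_rot: [3.141, 0.0, 1.573]
ft_force: [-0.4, -0.0, 0.5]
grip_width: 0.0511
grip_force: 0.0
```

Call:
move_arm --series '[{"rotation":[0,0,0],"xyz":[0,0,0],"fingers":0.7},{"rotation":[0,0,0],"xyz":[0,0,0],"fingers":0.8},{"rotation":[0,0,0],"xyz":[0,0,0],"fingers":0.9},{"rotation":[0,0,0],"xyz":[0,0,0],"fingers":1.0},{"rotation":[0,0,0],"xyz":[0,0,0],"fingers":1.0},{"rotation":[0,0,0],"xyz":[0,0,0],"fingers":1.0},{"rotation":[0,0,0],"xyz":[0,0,0],"fingers":1.0},{"rotation":[0,0,0],"xyz":[0,0,0],"fingers":1.0}]' --force 15

```text
time_s: 45.35
position: [0.6037, 0.32, 0.2903]
ee_rot: [3.141, 0.0, 1.573]
ft_force: [-0.4, 0.3, 0.8]
grip_width: 0.0002
grip_force: 0.0
```

The fingers shut on nothing, so the bar is not between the pads. I'll triangulate the handle from all the views.

Run:
```python
from look import *
tp=ctrl.get_image('top'); sd=ctrl.get_image('side'); w,T=wrist()
def rd(q,uv,t=None):
    t=np.array(q['cam_to_world']) if t is None else t
    d=t[:3,:3]@np.array([(uv[0]-q['cx'])/q['fx'],(uv[1]-q['cy'])/q['fy'],1]); return t[:3,3],d/np.linalg.norm(d)
R=RE([3.14,-.0002,1.5727]).as_matrix(); Tw=np.eye(4); Tw[:3,:3]=R; Tw[:3,3]=[.6006,.3182,.4112]; Tw=Tw@np.array(w['hand_eye'])
rays=[rd(tp,(134.5,160)),rd(sd,(262.5,84)),rd(w,(320,185.5),Tw)]
A=sum(np.eye(3)-np.outer(d,d) for o,d in rays); b=sum((np.eye(3)-np.outer(d,d))@o for o,d in rays); p=np.linalg.solve(A,b); print('tri',p.round(4),[np.linalg.norm((np.eye(3)-np.outer(d,d))@(p-o)).round(4) for o,d in rays])
s=ctrl.get_state(); print(s['position'],s['ft_force'])
for n,q,t in (('s',sd,None),('t',tp,None),('w',w,T)):
    print(n,[(round(r['p'],2),np.round(r['uv'],1).tolist(),ray(q,r['uv'],.3075,t).round(3).tolist()) for r in ctrl.place_of('lid_handle',q)[:3]])
cv2.imwrite('lid_s.png',sd['frame'][:,:,::-1])
# compare side view lid region with initial view
s0=cv2.imread('pics/side0.png').astype(int); 
# wrist image: darkest bar columns rows 100-230 near handle
g=cv2.cvtColor(w['frame'],cv2.COLOR_RGB2GRAY)
for r in range(90,270,15): print(r,''.join('#' if v<60 else '+' if v<110 else '.' for v in g[r,260:390:2]))
```

```text
tri [0.606  0.3204 0.3054] [np.float64(0.004), np.float64(0.0065), np.float64(0.0027)]
[0.60369807 0.32000311 0.29030837] [-0.731721    0.08672628 -0.14641   ]
s [(0.89, [262.3, 85.1], [0.603, 0.307, 0.308])]
t [(0.88, [132.4, 160.3], [0.601, 0.325, 0.308])]
w [(0.88, [319.5, 233.7], [0.605, 0.323, 0.308])]
90 .................................................................
105 .................................................................
120 .................................................................
135 .................................................................
150 ..........................+++++++................................
165 .........................+++++++++...............................
180 .........................+++++++++...............................
195 .........................+++++++++...............................
210 .........................+++++++++...............................
225 .........................+#+++++++...............................
240 .................++++++++++##+++++..++...........................
255 +++++++.....+++++++++++++++##+..++.+.++.+.+......................
```

Run:
```python
from look import *
w,T=wrist()
g=cv2.cvtColor(w['frame'],cv2.COLOR_RGB2GRAY)
ch=' .:-=+*#%@'
for r in range(130,310,6): print(r,''.join(ch[9-min(9,int(v)//26)] for v in g[r,270:370]))
sd=ctrl.get_image('side'); g=cv2.cvtColor(sd['frame'],cv2.COLOR_RGB2GRAY)
print()
for r in range(50,112,2): print(r,''.join(ch[9-min(9,int(v)//26)] for v in g[r,220:310]))
```

```text
130 ::::::::::::::::::::::::::::..                                                          ..     .:---
136 ::::::::::::::::::::::::::::::::.                                                       ..    .:----
142 ::.....:::::::::::::::::::::::::::..    ....                                           ...    ..:::-
148 :::::::::::::::::::::::::::.....   .:::::-=+**********+=:                              ..     .:----
154 :::::::::::::::.     ..:..:::::::..::::-+*******+*********-.                           ..     :-----
160 ::::::.   ..:::::::::::::::::::::::::::-+**********+******=.                          ...     :-----
166 :::-::::::::::::::::::::::::::::::::::-=**********+******+-.                          ...    .:-----
172 ::::::::::::::::::::::::--::---==-----=+*##**************+-.                          ..     :------
178 --===---:::::-------=----=---===----=-=+*##**************+:.                          ..    .:------
184 ---=-=-----==---===-------=---==---=--=+*######***********==---------:.              ...    .:------
190 --===--=-=-=====-=-=-------====--=----=+*#####
[... 4270 characters left out ...]
.================-------------------
98 ----------------====================----=========*#*===-------  :-=======-----------------
100 ----------------=============================----------------......###%#+========---------
102 ----------------=============================---.----------..........--%%===========-=----
104 -----------------=================================-------.......:-=====#%===========------
106 :----:------++##======================================......-==========*%+=======+#*------
108 ::-:::---=%%%%%%%*=======================================================+++****###=------
110 :::::::+%%%%%%%%%*======================================================-******+==+=------
```

The side rows show the bar unobscured and the closed tips ending just above it (row ~78, against 80–90 for the bar). So the real tips sit about 2 cm higher than the nominal TCP. I'll reopen and go about 22 mm lower.

Call:
move_arm --series '[{"rotation":[0,0,0],"xyz":[0,0,0],"fingers":0.45},{"rotation":[0,0,0],"xyz":[0,0,0],"fingers":0.45},{"rotation":[0,0,0],"xyz":[0,0,0],"fingers":0.45},{"rotation":[0,0,0],"xyz":[0,0,0],"fingers":0.45},{"rotation":[0,0,0],"xyz":[0,0,0],"fingers":0.45},{"rotation":[0,0,0],"xyz":[0,0,0.03],"fingers":0.45},{"rotation":[0,0,0],"xyz":[0,0,0.06],"fingers":0.45},{"rotation":[0,0,0],"xyz":[0,0,0.09],"fingers":0.45},{"rotation":[0,0,0],"xyz":[0,0,0.11],"fingers":0.45},{"rotation":[0,0,0],"xyz":[0,0,0.11],"fingers":0.45}]'

```text
time_s: 46.75
position: [0.6035, 0.3199, 0.2673]
ee_rot: [-3.141, 0.001, 1.573]
ft_force: [0.9, 0.1, 0.9]
grip_width: 0.0512
grip_force: 0.0
```

Call:
move_arm --series '[{"rotation":[0,0,0],"xyz":[0,0,0],"fingers":0.7},{"rotation":[0,0,0],"xyz":[0,0,0],"fingers":0.8},{"rotation":[0,0,0],"xyz":[0,0,0],"fingers":0.9},{"rotation":[0,0,0],"xyz":[0,0,0],"fingers":1.0},{"rotation":[0,0,0],"xyz":[0,0,0],"fingers":1.0},{"rotation":[0,0,0],"xyz":[0,0,0],"fingers":1.0},{"rotation":[0,0,0],"xyz":[0,0,0],"fingers":1.0},{"rotation":[0,0,0],"xyz":[0,0,0],"fingers":1.0}]' --force 15

```text
time_s: 47.55
position: [0.6039, 0.32, 0.2685]
ee_rot: [3.14, 0.0, 1.573]
ft_force: [3.9, 1.0, 1.8]
grip_width: 0.0102
grip_force: 15.0
```

Run:
```python
from look import *
sd=ctrl.get_image('side'); s=ctrl.get_state(); T=np.linalg.inv(np.array(sd['cam_to_world']))
for dz in (0,.019,.0235):
    c=T@np.r_[np.array(s['position'])+[0,0,dz],1]; print(dz,sd['fx']*c[0]/c[2]+sd['cx'],sd['fy']*c[1]/c[2]+sd['cy'])
print(s['position'],s['grip_width'])
```

```text
0 261.080981757418 95.94811049962561
0.019 260.5298539874325 90.15784085546859
0.0235 260.3979015549886 88.77151956000408
[0.60390984 0.32002222 0.26848473] 0.010522821744908945
```

Now the 10 mm bar is pinched. Computing the closing arc.

```bash
cat > arc.py <<'E'
import numpy as np
R,b=.2478,.1214
a0=1.526
P=lambda a:np.array([-R*np.cos(a+b),R*np.sin(a+b)])
def seg(al,a_s):
    for a in al:
        d=P(a)-P(a_s); print(round(a,3),'y',round(d[0]/.2,3),'z',round(-d[1]/.2,3))
E
python3 - <<'E'
from arc import *
seg(np.arange(1.476,.99,-.05),a0); print(); seg(np.arange(.976,.47,-.05),1.026)
print(); seg(np.arange(.486,-.01,-.05),.526-0.0)
E
```

```text
1.476 y -0.062 z -0.003
1.426 y -0.124 z -0.003
1.376 y -0.186 z -0.0
1.326 y -0.247 z 0.006
1.276 y -0.309 z 0.015
1.226 y -0.369 z 0.027
1.176 y -0.429 z 0.042
1.126 y -0.489 z 0.061
1.076 y -0.547 z 0.082
1.026 y -0.604 z 0.106

0.976 y -0.056 z 0.027
0.926 y -0.11 z 0.056
0.876 y -0.163 z 0.089
0.826 y -0.214 z 0.124
0.776 y -0.264 z 0.161
0.726 y -0.311 z 0.201
0.676 y -0.356 z 0.243
0.626 y -0.4 z 0.287
0.576 y -0.441 z 0.334
0.526 y -0.479 z 0.382
0.476 y -0.515 z 0.433

0.486 y -0.029 z 0.04
0.436 y -0.063 z 0.092
0.386 y -0.095 z 0.145
0.336 y -0.123 z 0.2
0.286 y -0.149 z 0.256
0.236 y -0.172 z 0.314
0.186 y -0.193 z 0.372
0.136 y -0.21 z 0.432
0.086 y -0.224 z 0.492
0.036 y -0.235 z 0.553
```

Call:
move_arm --series '[{"rotation":[0,0,0],"xyz":[0,-0.062,-0.003],"fingers":1.0},{"rotation":[0,0,0],"xyz":[0,-0.124,-0.003],"fingers":1.0},{"rotation":[0,0,0],"xyz":[0,-0.186,0],"fingers":1.0},{"rotation":[0,0,0],"xyz":[0,-0.247,0.006],"fingers":1.0}]' --force 25

```text
time_s: 48.0
position: [0.5542, 0.3204, 0.2678]
ee_rot: [3.139, -0.001, 1.573]
ft_force: [3.4, 4.2, 7.4]
grip_width: 0.0099
grip_force: 25.0
```

Call:
move_arm --series '[{"rotation":[0,0,0],"xyz":[0,-0.062,0.009],"fingers":1.0},{"rotation":[0,0,0],"xyz":[0,-0.122,0.021],"fingers":1.0},{"rotation":[0,0,0],"xyz":[0,-0.182,0.036],"fingers":1.0},{"rotation":[0,0,0],"xyz":[0,-0.242,0.055],"fingers":1.0},{"rotation":[0,0,0],"xyz":[0,-0.3,0.076],"fingers":1.0},{"rotation":[0,0,0],"xyz":[0,-0.357,0.1],"fingers":1.0}]'

```text
time_s: 48.6
position: [0.4826, 0.3203, 0.2475]
ee_rot: [3.14, -0.001, 1.573]
ft_force: [2.9, 7.2, 4.0]
grip_width: 0.0101
grip_force: 25.0
```

Call:
move_arm --series '[{"rotation":[0,0,0],"xyz":[0,-0.056,0.027],"fingers":1.0},{"rotation":[0,0,0],"xyz":[0,-0.11,0.056],"fingers":1.0},{"rotation":[0,0,0],"xyz":[0,-0.163,0.089],"fingers":1.0},{"rotation":[0,0,0],"xyz":[0,-0.214,0.124],"fingers":1.0},{"rotation":[0,0,0],"xyz":[0,-0.264,0.161],"fingers":1.0}]'

```text
time_s: 49.1
position: [0.4299, 0.3202, 0.215]
ee_rot: [3.14, -0.001, 1.573]
ft_force: [3.7, 5.5, 0.3]
grip_width: 0.0101
grip_force: 25.0
```

Call:
move_arm --series '[{"rotation":[0,0,0],"xyz":[0,-0.047,0.04],"fingers":1.0},{"rotation":[0,0,0],"xyz":[0,-0.092,0.082],"fingers":1.0},{"rotation":[0,0,0],"xyz":[0,-0.136,0.126],"fingers":1.0},{"rotation":[0,0,0],"xyz":[0,-0.177,0.173],"fingers":1.0},{"rotation":[0,0,0],"xyz":[0,-0.215,0.221],"fingers":1.0}]'

```text
time_s: 49.6
position: [0.3869, 0.3201, 0.1706]
ee_rot: [3.14, -0.001, 1.573]
ft_force: [2.7, 6.4, 1.7]
grip_width: 0.0098
grip_force: 25.0
```

Call:
move_arm --series '[{"rotation":[0,0,0],"xyz":[0,-0.029,0.04],"fingers":1.0},{"rotation":[0,0,0],"xyz":[0,-0.063,0.092],"fingers":1.0},{"rotation":[0,0,0],"xyz":[0,-0.095,0.145],"fingers":1.0},{"rotation":[0,0,0],"xyz":[0,-0.123,0.2],"fingers":1.0},{"rotation":[0,0,0],"xyz":[0,-0.149,0.256],"fingers":1.0},{"rotation":[0,0,0],"xyz":[0,-0.172,0.314],"fingers":1.0}]'

```text
time_s: 50.2
position: [0.3526, 0.3199, 0.1076]
ee_rot: [3.14, -0.001, 1.573]
ft_force: [2.8, 4.3, 2.6]
grip_width: 0.0101
grip_force: 25.0
```

Run:
```python
from arc import *
seg([.2,.17,.14,.11,.08,.06,.04,.025,.01,0,-.01],.236)
from look import *
s=ctrl.get_state(); print(s['position'],s['ft_force'])
sd=ctrl.get_image('side'); print([(round(r['p'],2),np.round(r['uv']),ray(sd,r['uv'],s['position'][2]+.039).round(3)) for r in ctrl.place_of('lid_handle',sd)[:2]])
```

```text
0.2 y -0.015 z 0.042
0.17 y -0.026 z 0.077
0.14 y -0.036 z 0.113
0.11 y -0.045 z 0.149
0.08 y -0.053 z 0.186
0.06 y -0.058 z 0.21
0.04 y -0.062 z 0.234
0.025 y -0.065 z 0.253
0.01 y -0.068 z 0.271
0 y -0.069 z 0.283
-0.01 y -0.071 z 0.296
[0.35257243 0.31989523 0.10757533] [2.810229   4.32584511 2.58555437]
[(0.8, array([201., 159.]), array([0.354, 0.313, 0.147])), (0.71, array([338., 166.]), array([ 0.61 , -0.008,  0.147]))]
```

Call:
move_arm --series '[{"rotation":[0,0,0],"xyz":[0,-0.015,0.042],"fingers":1.0},{"rotation":[0,0,0],"xyz":[0,-0.026,0.077],"fingers":1.0},{"rotation":[0,0,0],"xyz":[0,-0.036,0.113],"fingers":1.0},{"rotation":[0,0,0],"xyz":[0,-0.045,0.149],"fingers":1.0},{"rotation":[0,0,0],"xyz":[0,-0.053,0.186],"fingers":1.0},{"rotation":[0,0,0],"xyz":[0,-0.058,0.21],"fingers":1.0},{"rotation":[0,0,0],"xyz":[0,-0.062,0.234],"fingers":1.0},{"rotation":[0,0,0],"xyz":[0,-0.065,0.253],"fingers":1.0},{"rotation":[0,0,0],"xyz":[0,-0.065,0.253],"fingers":1.0}]'

```text
time_s: 51.2
position: [0.3396, 0.3196, 0.0563]
ee_rot: [3.141, -0.0, 1.573]
ft_force: [4.3, 7.9, -4.2]
grip_width: 0.01
grip_force: 25.0
```

Call:
move_arm --series '[{"rotation":[0,0,0],"xyz":[0,-0.002,0.01],"fingers":1.0},{"rotation":[0,0,0],"xyz":[0,-0.003,0.018],"fingers":1.0},{"rotation":[0,0,0],"xyz":[0,-0.003,0.024],"fingers":1.0},{"rotation":[0,0,0],"xyz":[0,-0.003,0.028],"fingers":1.0},{"rotation":[0,0,0],"xyz":[0,-0.003,0.028],"fingers":1.0}]'

```text
time_s: 51.7
position: [0.3389, 0.3197, 0.0511]
ee_rot: [3.141, -0.0, 1.573]
ft_force: [0.7, 6.6, -0.2]
grip_width: 0.0103
grip_force: 25.0
```

Call:
move_arm --series '[{"rotation":[0,0,0],"xyz":[0,0,0.005],"fingers":1.0},{"rotation":[0,0,0],"xyz":[0,0,0.01],"fingers":1.0},{"rotation":[0,0,0],"xyz":[0,0,0.01],"fingers":1.0}]'

```text
time_s: 52.0
position: [0.3389, 0.3198, 0.0501]
ee_rot: [3.141, -0.001, 1.573]
ft_force: [-4.5, 2.0, 12.3]
grip_width: 0.0102
grip_force: 25.0
```

Call:
move_arm --series '[{"rotation":[0,0,0],"xyz":[0,0,0.005],"fingers":1.0},{"rotation":[0,0,0],"xyz":[0,0,0.01],"fingers":1.0},{"rotation":[0,0,0],"xyz":[0,0,0.01],"fingers":1.0}]'

```text
time_s: 52.3
position: [0.3389, 0.3199, 0.0497]
ee_rot: [3.141, -0.001, 1.573]
ft_force: [-12.3, -4.2, 32.5]
grip_width: 0.0102
grip_force: 25.0
```

The resistance rose to 32 N with no further travel, so the lid is fully shut. Release with a small opening, lift straight up and back away.

Call:
move_arm --series '[{"rotation":[0,0,0],"xyz":[0,0,-0.008],"fingers":1.0},{"rotation":[0,0,0],"xyz":[0,0,-0.008],"fingers":0.8},{"rotation":[0,0,0],"xyz":[0,0,-0.008],"fingers":0.76},{"rotation":[0,0,0],"xyz":[0,0,-0.008],"fingers":0.76},{"rotation":[0,0,0],"xyz":[0,0,-0.008],"fingers":0.76},{"rotation":[0,0,0],"xyz":[0,0,-0.06],"fingers":0.76},{"rotation":[0,0,0],"xyz":[0,0,-0.15],"fingers":0.76},{"rotation":[0,0,0],"xyz":[0,0,-0.3],"fingers":0.76},{"rotation":[0,0,0],"xyz":[0,0,-0.5],"fingers":0.76},{"rotation":[0,0,0],"xyz":[0,0,-0.75],"fingers":0.76},{"rotation":[0,0,0],"xyz":[0,0,-0.9],"fingers":0.76},{"rotation":[0,0,0],"xyz":[0,0,-0.9],"fingers":0.76}]'

```text
time_s: 53.5
position: [0.3401, 0.3202, 0.233]
ee_rot: [3.136, -0.004, 1.573]
ft_force: [0.3, -0.1, -0.6]
grip_width: 0.0223
grip_force: 0.0
```

Run:
```python
from look import *
sd=ctrl.get_image('side'); tp=ctrl.get_image('top')
for n,q in (('s',sd),('t',tp)):
    for l,z in [('lid_handle',.09),('scanner',.006),('scanner_lens',.026),('jar1',0),('squeeze_red',0),('squeeze_white',0),('tub',0),('knife',0),('tin_lid',0)]:
        print(n,l,[(round(r['p'],2),ray(q,r['uv'],z).round(3).tolist()) for r in ctrl.place_of(l,q)[:4] if r['p']>.4])
# diff against initial top view outside arm/case
t0=cv2.imread('pics/top0.png').astype(int); d=np.abs(t0-tp['frame'][:,:,::-1].astype(int)).max(2)>60
d=cv2.morphologyEx(d.astype('uint8'),cv2.MORPH_OPEN,np.ones((3,3))); n,_,st,c=cv2.connectedComponentsWithStats(d)
print([(c[i].round().tolist(),int(st[i][4])) for i in range(1,n) if st[i][4]>25])
```

```text
s lid_handle [(0.91, [0.344, 0.32, 0.09])]
s scanner [(0.89, [0.528, -0.428, 0.006])]
s scanner_lens [(0.84, [0.46, -0.405, 0.026])]
s jar1 [(0.97, [0.463, -0.058, 0.0]), (0.69, [0.5, -0.269, 0.0]), (0.66, [0.529, 0.137, 0.0])]
s squeeze_red [(0.95, [0.783, -0.067, 0.0])]
s squeeze_white [(0.57, [0.778, -0.178, 0.0])]
s tub [(0.8, [0.288, -0.328, 0.0])]
s knife [(0.68, [0.643, -0.116, 0.0])]
s tin_lid [(0.8, [0.64, 0.057, 0.0])]
t lid_handle [(0.59, [0.335, 0.324, 0.09])]
t scanner [(0.87, [0.528, -0.423, 0.006])]
t scanner_lens [(0.74, [0.34, 0.131, 0.026]), (0.57, [0.481, -0.404, 0.026])]
t jar1 [(0.97, [0.51, -0.262, 0.0]), (0.94, [0.457, -0.052, 0.0]), (0.75, [0.533, 0.141, 0.0])]
t squeeze_red [(0.63, [0.79, -0.077, 0.0])]
t squeeze_white [(0.59, [0.772, -0.178, 0.0])]
t tub [(0.68, [0.283, -0.315, 0.0])]
t knife [(0.66, [0.628, -0.114, 0.0]), (0.51, [0.771, -0.178, 0.0])]
t tin_lid [(0.79, [0.641, 0.061, 0.0])]
[([92.0, 146.0], 40), ([156.0, 164.0], 3238), ([95.0, 312.0], 20859), ([120.0, 216.0], 589), ([206.0, 189.0], 37), ([211.0, 237.0], 500), ([360.0, 258.0], 75), ([136.0, 252.0], 28), ([291.0, 260.0], 38), ([165.0, 266.0], 248), ([188.0, 275.0], 90), ([205.0, 277.0], 65), ([3.0, 329.0], 69), ([185.0, 371.0], 89), ([134.0, 377.0], 72), ([266.0, 386.0], 42)]
```

The lid is shut, with the handle at z ≈ 0.09 where it should be. The scanner is in its cradle and everything else is in place. Handing in.

```bash
python3 -c "
from rig import ctrl
print(ctrl.finish_job())"
```

```text
the job is handed in; nothing more can be done
None
```

The job is handed in, result not reported: I held the scanner on the labels of jar1 and then jar2 (the only two jars present) for over two seconds each, laid it back in its cradle, stood both jars upright in the case and shut the lid; no other object was seen to move.

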